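# Move cured connectors to the test fixture in the same order

## Robot

A 6-joint arm with a two-finger parallel gripper is mounted at the origin on the work surface. World frame = base frame: x ahead of the robot, y to its left, z up, the work surface at z = 0. Lengths are in mm, angles in rad, forces in N, time in s.
With the tool pointing down it reaches from about 300 to 850 mm from the base axis. Payload 5.4 kg.
Tool frame: the origin (TCP) lies midway between the tips of the shut fingers; the grasp point (between the pads) lies 19 mm behind it; z points along the fingers, y is the direction in which the jaws open and shut (so a half turn about z gives the same grasp; the last joint's range is limited). The gripper opens to 85 mm and grips with 20 to 120 N. Pads are 22 mm wide; open, the fingers measure 114 mm over their backs; the gripper's body (76 mm by 85 mm) begins 54 mm behind the grasp point. The pads swing forward as they close: fully open they stand 13 mm farther back than shut.
Start: joints at [-1.392, 0.158, 1.597, -0, 1.386, -0.21], TCP at [217.945, -532.077, 201.699] pointing down, gripper open.
Joint ranges: [-2.91, 2.91], [-0.94, 2.29], [0.18, 2.7], [-1.29, 4.43], [0.17, 2.64], [-3, 3]. Speed limits (rad/s): [2.57, 2.57, 3.14, 3.14, 3.14, 3.14].

## Interface

Orientations are given as a rotation vector (axis times angle).
In Python, from rig import sense, cams, close_job, finder gives the robot as it stands.
- The arm moves only by the tool move_arm, never from a script. Its argument "moves" is a list that holds one entry, the list of rows, each a list of 6 numbers: the shift along the tool's x, y, z in mm, then the turn, a rotation vector about the tool's x, y, z in rad. A call has 1 to 20 rows; each row shifts and turns the commanded pose from where the row before left it, along the tool's axes as they then stand; what a row does not reach is not made up. A row lasts 1/12 s, in which the tool goes at most 41.7 mm and 7.16 degrees, less where a joint would pass 70% of its speed; a pose out of reach is approached as far as the arm can. A call with a gripper value outside its range is refused whole. "fingers" is the opening, from 0 (shut) to 1 (fully open), set as the call begins (left out, the last holds). The fingers move at their own pace and stop on an object; "squeeze" is the grip in N (left out, the last holds). Time passes only in rows, so rows that do not move let the fingers close. It gives the time, the measured TCP pose, the force and the opening at its end, in the units of the state.
- sense(): the state, without advancing time (a new reading comes with each control period).
- cams.get_image(name): name is "scene" or "side" or "wrist"; returns the picture (420x560x3 uint8, red, green, blue); there is no depth.
- cams.camera_model(name): a dict with "intrinsics" (3x3 intrinsics, pixels), "rvec" (rotation vector, rad) and "tvec" (3), from world to camera coordinates, as OpenCV has them. Camera axes: x right, y down, z forward; pixel columns grow to the right and rows downward; lengths in mm; the calibration is good to about 2 mm. A picture is of the moment at which its call begins: read the wrist's pose just before it. camera_model takes no time and is no camera call; for the wrist camera it gives the pose at the moment of the call.
- close_job(): hands the job in, once; it reports no verdict.
Trained networks look in the newest picture that a camera, given by its name, has taken for a name from the list of things; names that differ only in an ending like _2 or _b are one class to them, and where a whole thing is asked for, a point or a joint stands for the part that bears it (a point fixed in the world has none). Each returns a list of dicts, best first, with "p" (0 to 1); they miss things now and then, are a little off and sometimes report something else, mostly with a low value. They report only what shows in the picture. A call takes as long as a camera call. They do not tell look-alikes from the thing itself.
- finder.trace(camera, target): "mask" (420x560 bool, what is visible of it) and "position" ([column, row] in pixels, amid what is visible of it).
The state is a dict: "clock": time; "joint_pos": joint angles; "dq": joint speeds; "joint_torque": joint torques, N m; "tool_pos": TCP position; "tcp_rot": TCP orientation; "contact_force": force on the tool from outside, world axes, zero at the start; "moment": the same for the moment, N m; "gripper_width": finger opening in mm.
Only numpy, scipy, OpenCV 4.12 (cv2) and the standard library are available. Lean on these libraries where they do the work, as an engineer would, in place of code of your own. Each camera call takes 0.05 s, during which the arm holds its last target.

## Task

Move the three connectors from the white curing stand to the metal test fixture, keeping their left-to-right order as you see it from the robot, because the test log goes by position. The long-stemmed connector (the tall slim one) is too long for its port, so first lay the loose spacer ring flat and centred on that port, then stand the connector through it. Leave every connector upright with its flange fully down, on the port or on the ring.

Things in the scene. Friction and masses are not known exactly. Their poses are not given: they have to be found in the camera images.
- hex_center (a point): Centre (on the axis, half-way up) of the hexagonal connector, 62 mm tall, 70 g. From below: stem 14 mm wide, 22 long; black round flange 46 wide, 5 thick; blue hexagon 34 across flats, 27 tall; black dome 8 tall. This point is 9 mm above the underside of the flange. z up its axis; flats face +y, -y and every 60 degrees. At the start it hangs by its flange in a well of the curing stand
- square_center (a point): Centre (on the axis, half-way up) of the square-flanged connector, 62 mm tall, 70 g. From below: stem 14 mm wide, 22 long; black square flange 46 x 46, 5 thick, with four screws; blue round barrel 31 wide, 32 tall; black cap 3 tall. This point is 9 mm above the underside of the flange. z up its axis, x and y square to the flange. At the start it hangs by its flange in a well of the curing stand
- long_center (a point): Centre (on the axis, half-way up) of the long-stemmed connector, the tall slim one, 90 mm tall, 80 g. From below: stem 14 mm wide, 36 long (longer than a port is deep); black round flange 46 wide, 5 thick; round barrel 24 wide, 49 tall, blue in the middle, black ends. This point is 9 mm above the underside of the flange. z up its axis. At the start it hangs by its flange in a well of the curing stand
- ring_center (a point): Centre (half-way up) of the spacer ring: plain flat aluminium ring, 50 mm outer diameter, 30 mm hole, 10 mm thick, 35 g, lying flat on the table left or right of the racks; z up
- cure_hex: white plastic block of the curing stand, 56 x 56 x 44 mm, with a round 30 mm well: the one the hexagonal connector stands in at the start. Three equal ones in a row, 95 mm pitch along their y, on an 8 mm base plate. Fixed. Origin: centre of its underside, 8 mm above the table; x away from the robot, y to its left, z up (row turned up to 9 degrees)
- cure_square: white plastic block of the curing stand, 56 x 56 x 44 mm, with a round 30 mm well: the one the square-flanged connector stands in at the start. Three equal ones in a row, 95 mm pitch along their y, on an 8 mm base plate. Fixed. Origin: centre of its underside, 8 mm above the table; x away from the robot, y to its left, z up (row turned up to 9 degrees)
- cure_long: white plastic block of the curing stand, 56 x 56 x 44 mm, with a round 30 mm well: the one the long-stemmed connector stands in at the start. Three equal ones in a row, 95 mm pitch along their y, on an 8 mm base plate. Fixed. Origin: centre of its underside, 8 mm above the table; x away from the robot, y to its left, z up (row turned up to 9 degrees)
- port_left: left one (from the robot; left is +y) of three equal aluminium port blocks of the test fixture, 60 x 60 x 30 mm, in a row, 95 mm pitch along their y, on an 8 mm steel plate; flat top with a round well 30 mm wide, 30 mm deep. Fixed. Origin: centre of its underside, 8 mm above the table; y along the row, z up. Beyond the right port (170 mm from the middle one) a gauge stands 80 mm high
- port_middle: middle one (from the robot; left is +y) of three equal aluminium port blocks of the test fixture, 60 x 60 x 30 mm, in a row, 95 mm pitch along their y, on an 8 mm steel plate; flat top with a round well 30 mm wide, 30 mm deep. Fixed. Origin: centre of its underside, 8 mm above the table; y along the row, z up. Beyond the right port (170 mm from the middle one) a gauge stands 80 mm high
- port_right: right one (from the robot; left is +y) of three equal aluminium port blocks of the test fixture, 60 x 60 x 30 mm, in a row, 95 mm pitch along their y, on an 8 mm steel plate; flat top with a round well 30 mm wide, 30 mm deep. Fixed. Origin: centre of its underside, 8 mm above the table; y along the row, z up. Beyond the right port (170 mm from the middle one) a gauge stands 80 mm high
Mind the look-alikes: they are no part of the job. What is shaped like the part that bears ring_center but blue is not meant.

How it is judged:
By the outcome, as a careful person would: the job done as asked, in the order asked, and still so for the second after the job is handed in, with the robot touching nothing.
It also fails if it takes over 96 s, if anything falls off the work surface, if the arm or the gripper's body presses on something with over 40 N, if the wrist force passes 120 N, or if a joint passes its speed limit or range.

## Working session

There is one attempt and no reset: what is moved stays moved. The work goes in short steps, Python scripts to look and compute and a tool call to move; the robot and the scene stay as the last step left them, time stands still between calls to the robot, and variables do not carry over. Pictures are saved under pics/ and viewed, and the job is handed in when it is done.

Besides the shell and the picture viewer there is one more tool, called after "Emit:" by a JSON object that holds its "name" and its "arguments". move_arm: Moves the arm, as the interface text tells. Its arguments: {"type":"object","properties":{"moves":{"type":"array"},"fingers":{"type":"number"},"squeeze":{"type":"number"}},"required":["moves"]}

```bash
ls; mkdir -p pics
python3 - <<'E'
from rig import sense,cams
import cv2
s=sense(); print(s)
for n in ["scene","side","wrist"]:
    im=cams.get_image(n); cv2.imwrite(f"pics/{n}0.png",im[:,:,::-1])
    m=cams.camera_model(n); print(n,m)
E
```

```text
pics
{'clock': 0.0, 'joint_pos': array([-1.39211017e+00,  1.59097413e-01,  1.59825616e+00, -3.61332747e-06,
        1.38616762e+00, -2.10067689e-01]), 'dq': array([-0.00094736, -0.0023156 , -0.00145895,  0.0002376 , -0.00052276,
        0.00076289]), 'joint_torque': array([-8.09172616e-04, -3.96003878e+01, -3.31431913e+01, -3.88304215e-04,
        8.20917747e-03, -1.83227598e-05]), 'tool_pos': array([ 217.82212891, -531.43279174,  200.67778924]), 'tcp_rot': array([-3.08053860e+00, -6.06443611e-01, -4.19272619e-05]), 'contact_force': array([-0.14979502,  0.23593053,  0.19295611]), 'moment': array([-0.00825515, -0.01828411,  0.01512304]), 'gripper_width': 85.27120675399357}
scene {'intrinsics': array([[523.69349853,   0.        , 274.86176093],
       [  0.        , 523.69349853, 203.9647015 ],
       [  0.        ,   0.        ,   1.        ]]), 'rvec': array([ 1.71892792,  1.48094297, -0.81977433]), 'tvec': array([-125.50450776, -229.21968586, 1759.79819549])}
side {'intrinsics': array([[526.20716691,   0.        , 274.66336412],
       [  0.        , 526.20716691, 213.63206649],
       [  0.        ,   0.        ,   1.        ]]), 'rvec': array([ 0.75159668, -2.44487013,  1.26797629]), 'tvec': array([ 432.44502866,  192.4866306 , 1243.125447  ])}
wrist {'intrinsics': array([[353.41498514,   0.        , 283.68868994],
       [  0.        , 353.41498514, 202.41525233],
       [  0.        ,   0.        ,   1.        ]]), 'rvec': array([-2.38712416,  1.60272339,  0.25225452]), 'tvec': array([-573.39475903,  -39.80993208,  380.9012179 ])}
```

View pics/scene0.png

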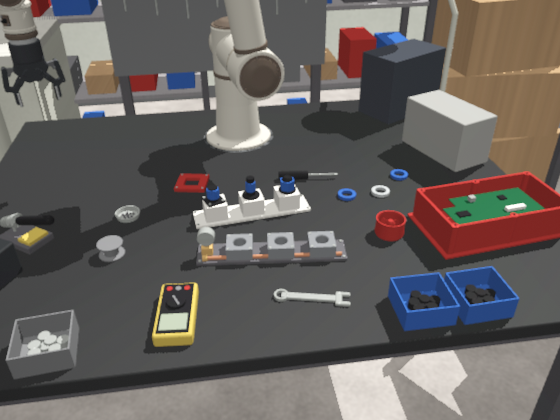

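View pics/side0.png

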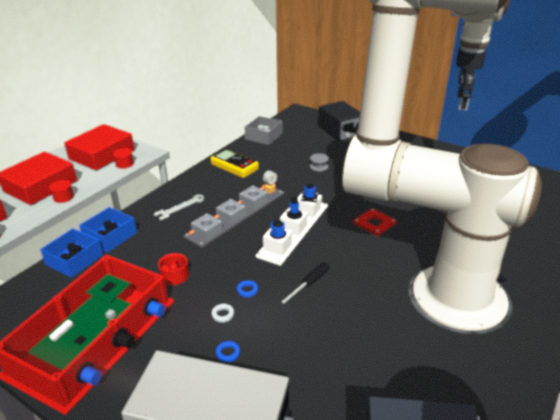

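View pics/wrist0.png

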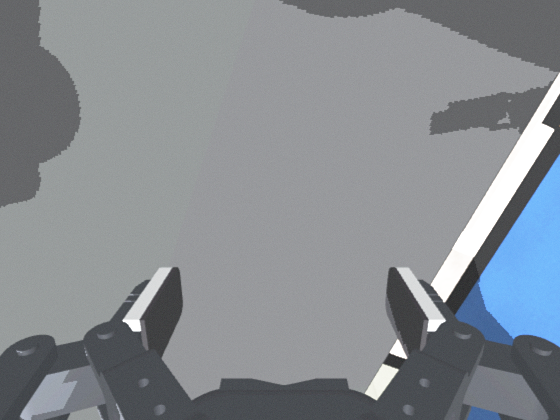

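```bash
cat > h.py <<'E'
import numpy as np,cv2
from rig import sense,cams,finder
from scipy.spatial.transform import Rotation as R
def ray(m,px):
    K=m['intrinsics'];Rm=cv2.Rodrigues(m['rvec'])[0];t=m['tvec']
    d=Rm.T@np.linalg.inv(K)@np.array([px[0],px[1],1.]);c=-Rm.T@t
    return c,d
def onz(m,px,z):
    c,d=ray(m,px);return c+d*(z-c[2])/d[2]
def proj(m,P):
    return cv2.projectPoints(np.array(P,float).reshape(-1,3),m['rvec'],m['tvec'],m['intrinsics'],None)[0].reshape(-1,2)
E
python3 - <<'E'
from h import *
Z=dict(hex_center=61,square_center=61,long_center=61,ring_center=5,port_left=30,port_middle=30,port_right=30,cure_hex=40,cure_square=40,cure_long=40)
for n in ["scene","side"]:
    cams.get_image(n);m=cams.camera_model(n)
    for k,z in Z.items():
        try: r=finder.trace(n,k)
        except Exception as e: print(k,e);continue
        for q in r[:3]: print(n,k,round(q['p'],2),np.round(q['position']),int(q['mask'].sum()),np.round(onz(m,q['position'],z)))
print(sense()['clock'])
im=cams.get_image("scene");cv2.imwrite("pics/crop.png",cv2.resize(im[150:280,180:440,::-1],None,fx=3,fy=3,interpolation=cv2.INTER_CUBIC))
E
```

```text
scene hex_center 0.61 [284. 186.] 265 [448.  89.  61.]
scene square_center 0.82 [212. 199.] 303 [ 482. -100.   61.]
scene long_center 0.59 [249. 187.] 309 [440.  -3.  61.]
scene ring_center 0.55 [396. 173.] 137 [339. 434.   5.]
scene ring_center 0.5 [379. 187.] 126 [405. 363.   5.]
scene ring_center 0.49 [344. 196.] 170 [436. 256.   5.]
scene port_left 0.66 [324. 243.] 673 [665. 147.  30.]
scene port_middle 0.65 [278. 243.] 690 [649.  42.  30.]
scene port_middle 0.33 [283. 186.] 223 [399.  93.  30.]
scene port_right 0.77 [239. 249.] 714 [656. -49.  30.]
scene cure_hex 0.76 [287. 203.] 423 [499.  89.  40.]
scene cure_square 0.61 [215. 212.] 386 [510. -95.  40.]
scene cure_long 0.78 [249. 204.] 426 [489.  -9.  40.]
scene cure_long 0.35 [248. 190.] 275 [421.  -4.  40.]
side hex_center 0.7 [272. 229.] 261 [466.  95.  61.]
side square_center 0.64 [308. 193.] 243 [ 479. -105.   61.]
side long_center 0.54 [292. 210.] 236 [472. -10.  61.]
side ring_center 0.6 [232. 346.] 294 [346. 422.   5.]
side ring_center 0.56 [245. 294.] 254 [417. 280.   5.]
side port_left 0.87 [207. 226.] 546 [645. 149.  30.]
side port_left 0.49 [310. 206.] 299 [464. -92.  30.]
side port_middle 0.89 [230. 212.] 484 [636.  62.  30.]
side port_right 0.83 [254. 196.] 472 [631. -46.  30.]
side cure_hex 0.64 [279. 242.] 442 [436. 109.  40.]
side cure_square 0.85 [310. 206.] 230 [456. -76.  40.]
side cure_long 0.73 [296. 224.] 368 [444.  15.  40.]
1.25
```

View pics/crop.png

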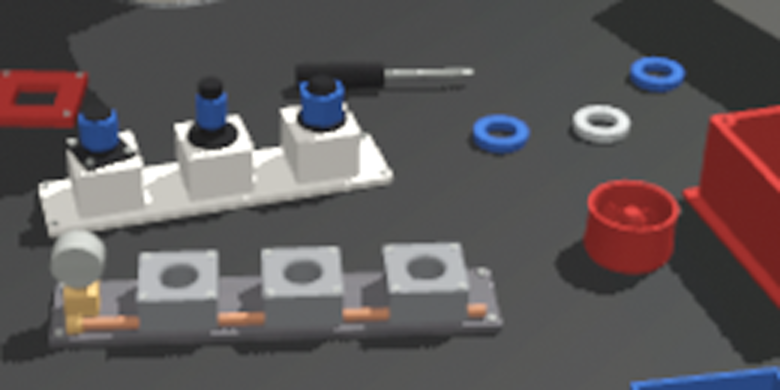

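Run:
```python
from h import *
m=cams.camera_model("wrist");s=sense()
Rm=cv2.Rodrigues(m['rvec'])[0];c=-Rm.T@m['tvec']
T=R.from_rotvec(s['tcp_rot']).as_matrix()
print("cam pos in tool",np.round(T.T@(c-s['tool_pos']),1));print("cam axes in tool (cols x,y,z)\n",np.round(T.T@Rm.T,3));print(np.round(T,3),s['tool_pos'])
```

```text
cam pos in tool [  77.5   -0.5 -172.8]
cam axes in tool (cols x,y,z)
 [[-0.001 -0.952 -0.305]
 [ 1.    -0.001 -0.001]
 [ 0.001 -0.305  0.952]]
[[ 0.925  0.379  0.   ]
 [ 0.379 -0.925  0.   ]
 [ 0.    -0.    -1.   ]] [ 217.95159689 -532.0721088   201.70080223]
```

Emit:
{"name": "move_arm", "arguments": {"moves": [[[0,0,-10,0,0,-0.118],[0,0,-10,0,0,-0.118],[0,0,-10,0,0,-0.118],[0,0,-10,0,0,-0.118],[0,0,-10,0,0,-0.118],[0,0,-10,0,0,-0.118],[0,0,-10,0,0,-0.118],[0,0,-10,0,0,-0.118],[0,0,-10,0,0,-0.118],[0,0,-10,0,0,-0.118]]]}}

```text
clock: 2.13
tool_pos: [217.9, -532.0, 302.2]
tcp_rot: [-2.217, -2.226, -0.0]
contact_force: [0.0, 0.0, 0.3]
gripper_width: 85.0
```

Emit:
{"name": "move_arm", "arguments": {"moves": [[[33,19,0,0,0,0],[33,19,0,0,0,0],[33,19,0,0,0,0],[33,19,0,0,0,0],[33,19,0,0,0,0],[33,19,0,0,0,0],[33,19,0,0,0,0],[33,19,0,0,0,0],[33,19,0,0,0,0],[33,19,0,0,0,0],[33,19,0,0,0,0],[33,19,0,0,0,0],[33,19,0,0,0,0],[33,19,0,0,0,0],[33,19,0,0,0,0],[33,19,0,0,0,0],[33,19,0,0,0,0],[33,19,0,0,0,0],[0,0,0,0,0,0],[0,0,0,0,0,0]]]}}

```text
clock: 3.8
tool_pos: [561.3, 62.9, 301.1]
tcp_rot: [-2.219, -2.222, 0.001]
contact_force: [-0.4, -0.9, 0.4]
gripper_width: 85.4
```

Run:
```python
from h import *
s=sense();print(s['clock'],s['tool_pos'],s['joint_pos'],s['dq'])
m=cams.camera_model("wrist");im=cams.get_image("wrist");cv2.imwrite("pics/w1.png",im[:,:,::-1])
import pickle;pickle.dump((m,im),open("w1.pkl","wb"))
```

```text
3.8 [561.34124545  62.86420981 301.138315  ] [-1.02268823e-01  8.59063781e-02  1.48188425e+00 -1.68833688e-04
  1.57482959e+00 -1.03600844e-01] [-0.04988495 -0.03297994  0.02639042 -0.01199373  0.00419071 -0.01004849]
```

View pics/w1.png

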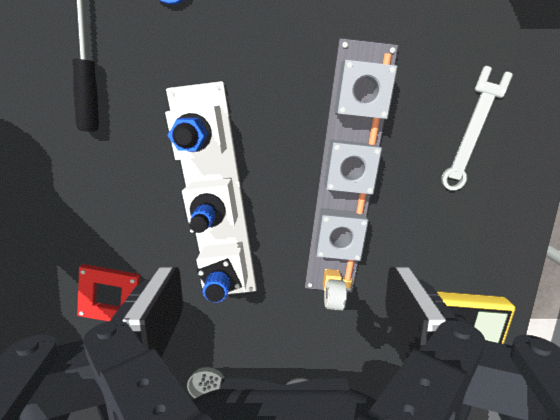

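Run:
```python
from h import *
import pickle
m,im=pickle.load(open("w1.pkl","rb"))
a=cv2.resize(im[70:310,150:260,::-1],None,fx=2.5,fy=2.5,interpolation=cv2.INTER_CUBIC)
b=cv2.resize(im[30:270,300:410,::-1],None,fx=2.5,fy=2.5,interpolation=cv2.INTER_CUBIC)
cv2.imwrite("pics/w1c.png",np.hstack([a,b]))
g=cv2.cvtColor(im,cv2.COLOR_RGB2GRAY)
for n,p in zip("lmr",[(367,89),(353,168),(342,237)]):
    w=cv2.getRectSubPix(g,(61,61),p)
    _,t=cv2.threshold(w,0,255,cv2.THRESH_OTSU)
    cs,_=cv2.findContours(255-t,cv2.RETR_LIST,cv2.CHAIN_APPROX_NONE)
    for c in cs:
        if 200<cv2.contourArea(c)<1500 and cv2.pointPolygonTest(c,(30,30),False)>0:
            e=cv2.fitEllipse(c);q=np.array(e[0])-30+p;print(n,q,e[1],onz(m,q,38))
```

```text
l [365.43926048  88.46808243] (24.631433486938477, 27.79308319091797) [656.11954653 142.44545172  38.        ]
m [352.19281578 167.49630547] (22.422578811645508, 24.612232208251953) [646.17880773  48.0425019   38.        ]
r [340.5256443  236.85000038] (19.767045974731445, 22.822147369384766) [636.19126502 -46.26786983  38.        ]
```

View pics/w1c.png

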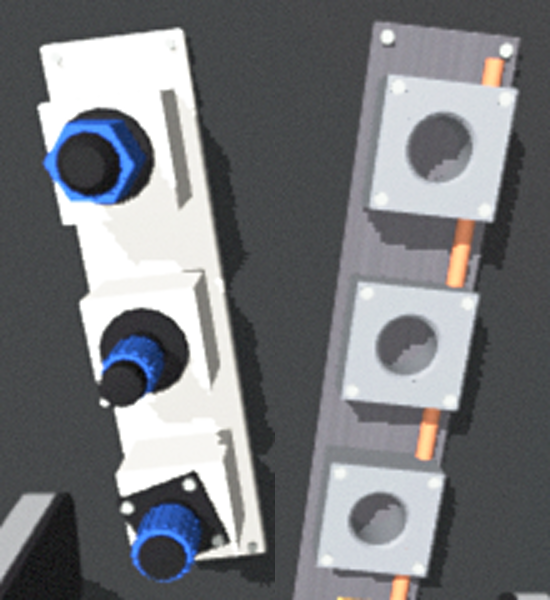

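Emit:
{"name": "move_arm", "arguments": {"moves": [[[29,-15.6,10,0,0,0],[29,-15.6,10,0,0,0],[29,-15.6,10,0,0,0],[29,-15.6,10,0,0,0],[29,-15.6,10,0,0,0],[29,-15.6,10,0,0,0],[29,-15.6,10,0,0,0],[29,-15.6,10,0,0,0],[29,-15.6,10,0,0,0],[29,-15.6,10,0,0,0],[0,0,0,0,0,0],[0,0,0,0,0,0]]]}}

```text
clock: 4.85
tool_pos: [405.0, 351.1, 201.3]
tcp_rot: [2.222, 2.22, -0.002]
contact_force: [0.4, 0.4, -0.3]
gripper_width: 85.4
```

Run:
```python
from h import *
s=sense();print(s['clock'],s['tool_pos'],s['joint_pos'],s['dq'])
m=cams.camera_model("wrist");im=cams.get_image("wrist");cv2.imwrite("pics/w2.png",im[:,:,::-1])
import pickle;pickle.dump((m,im),open("w2.pkl","wb"))
for q in finder.trace("wrist","ring_center"):
    mk=q['mask'];print(q['p'],q['position'],mk.sum(),im[mk].mean(0),onz(m,q['position'],5))
```

```text
4.85 [405.02225153 351.0861941  201.27633269] [ 4.88941707e-01  5.87966187e-02  1.70575823e+00 -5.65930787e-04
  1.37816921e+00  4.89866201e-01] [-0.04358082 -0.01043733 -0.02007397 -0.0102606  -0.00032647 -0.00636952]
0.97 [302.3, 147.4] 1278 [249.72456964 250.31377152 250.40140845] [423.4863653 371.6462084   5.       ]
0.91 [306.8, 233.2] 964 [116.16701245 211.01348548 252.98651452] [429.95651966 274.85122403   5.        ]
0.6 [209.4, 86.0] 1391 [133.11143063 222.79511143 251.78145219] [330.44906751 432.70631336   5.        ]
```

View pics/w2.png

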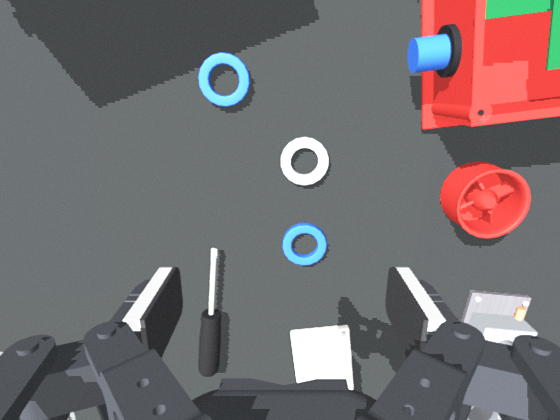

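Run:
```python
from h import *
import pickle
m,im=pickle.load(open("w2.pkl","rb"))
w=(im.min(2)>170).astype(np.uint8);w[:130]=0;w[195:]=0;w[:,:270]=0;w[:,340:]=0
cs,_=cv2.findContours(w,cv2.RETR_CCOMP,cv2.CHAIN_APPROX_NONE)
for c in cs:
    if len(c)>20:
        e=cv2.fitEllipse(c);print(e,onz(m,e[0],10),onz(m,e[0],5))
s=sense();P=onz(m,(304.5,161),8);print(P,R.from_rotvec(s['tcp_rot']).inv().apply(P-s['tool_pos']))
```

```text
((303.97784423828125, 160.5830841064453), (47.362911224365234, 47.974212646484375), 70.31855010986328) [425.17654488 358.68775929  10.        ] [425.45944489 357.71488218   5.        ]
((303.879638671875, 160.6240234375), (26.501100540161133, 28.429447174072266), 60.974727630615234) [425.07489758 358.64474261  10.        ] [425.35640153 357.6712747    5.        ]
[425.8439808  357.85572782   8.        ] [  7.62336882  18.92400236 194.35193632]
```

Emit:
{"name": "move_arm", "arguments": {"moves": [[[1.5,4,30,0,0,0],[1.5,4,30,0,0,0],[1.5,4,30,0,0,0],[1.5,4,30,0,0,0],[1.3,4.2,30,0,0,0],[0,0,20,0,0,0],[0,0,15,0,0,0],[0,0,10,0,0,0],[0,0,5,0,0,0],[0,0,0,0,0,0],[0,0,0,0,0,0]]]}}

```text
clock: 5.87
tool_pos: [427.1, 358.7, 2.8]
tcp_rot: [2.224, 2.218, 0.003]
contact_force: [-0.0, 1.7, -0.1]
gripper_width: 85.5
```

Emit:
{"name": "move_arm", "arguments": {"moves": [[[0,0,0,0,0,0],[0,0,0,0,0,0],[0,0,0,0,0,0],[0,0,0,0,0,0],[0,0,0,0,0,0],[0,0,0,0,0,0],[0,0,0,0,0,0]]], "fingers": 0, "squeeze": 40}}

```text
clock: 6.45
tool_pos: [425.9, 358.9, 1.7]
tcp_rot: [-2.224, -2.219, -0.0]
contact_force: [0.2, -0.5, -0.5]
gripper_width: 0.4
```

Run:
```python
from h import *
s=sense();print(s['clock'],s['tool_pos'],s['gripper_width'],s['contact_force'])
m=cams.camera_model("wrist");im=cams.get_image("wrist");cv2.imwrite("pics/w3.png",im[:,:,::-1])
```

```text
6.45 [425.91656203 358.88120614   1.74844053] 0.38170992603078235 [ 0.2223064  -0.4896443  -0.47175911]
```

View pics/w3.png

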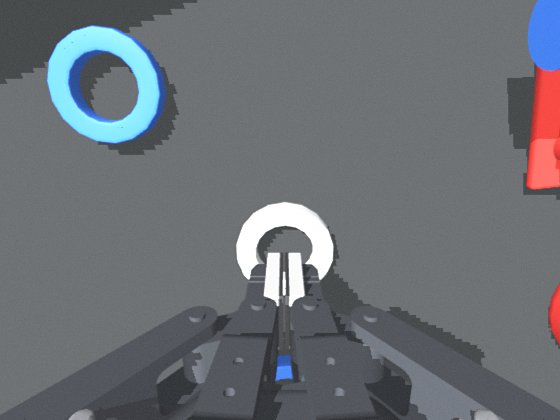

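Emit:
{"name": "move_arm", "arguments": {"moves": [[[0,0,-15,0,0,0],[0,0,-15,0,0,0],[0,0,0,0,0,0]]]}}

```text
clock: 6.75
tool_pos: [428.0, 360.0, 34.5]
tcp_rot: [2.222, 2.218, 0.008]
contact_force: [1.8, 0.3, 0.4]
gripper_width: 0.2
```

Emit:
{"name": "move_arm", "arguments": {"moves": [[[0,0,0,0,0,0],[0,0,0,0,0,0],[0,0,0,0,0,0],[0,0,0,0,0,0],[0,0,0,0,0,0]]], "fingers": 0.72}}

```text
clock: 7.17
tool_pos: [425.4, 358.5, 30.9]
tcp_rot: [-2.223, -2.219, 0.002]
contact_force: [-0.1, 0.3, 0.5]
gripper_width: 60.2
```

Run:
```python
from h import *
s=sense();print(s['clock'],s['tool_pos'],s['gripper_width'],s['contact_force'])
m=cams.camera_model("wrist");im=cams.get_image("wrist");cv2.imwrite("pics/w4.png",im[:,:,::-1])
w=(im.min(2)>170).astype(np.uint8);w[:150]=0;w[330:]=0;w[:,:220]=0;w[:,350:]=0
cs,_=cv2.findContours(w,cv2.RETR_CCOMP,cv2.CHAIN_APPROX_NONE)
for c in cs:
    if len(c)>20:
        e=cv2.fitEllipse(c);print(e,onz(m,e[0],10))
```

```text
7.1667 [425.40735867 358.5377142   30.93653601] 60.16472419082069 [-0.09763586  0.29945904  0.48217761]
((285.0432434082031, 227.3808135986328), (80.80242919921875, 83.39189147949219), 95.76705169677734) [425.39943372 359.50132981  10.        ]
((284.64288330078125, 227.18426513671875), (41.78310012817383, 49.936309814453125), 83.35637664794922) [425.16396691 359.6261332   10.        ]
```

View pics/w4.png

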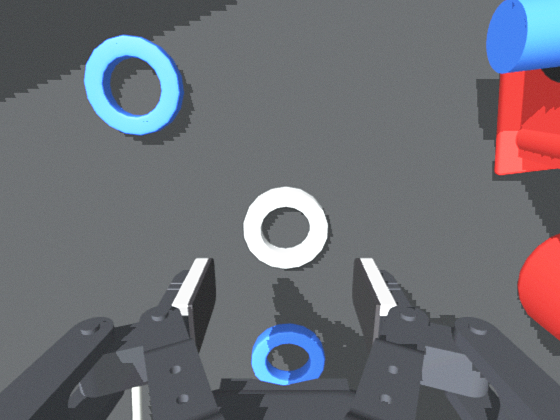

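Emit:
{"name": "move_arm", "arguments": {"moves": [[[0.5,0,15,0,0,0],[0.5,0,10,0,0,0],[0,0,4,0,0,0],[0,0,2,0,0,0],[0,0,2,0,0,0],[0,0,0,0,0,0],[0,0,0,0,0,0]]]}}

```text
clock: 7.8
tool_pos: [426.2, 359.9, -1.0]
tcp_rot: [2.224, 2.219, 0.001]
contact_force: [-0.5, -0.0, 0.4]
gripper_width: 61.5
```

Emit:
{"name": "move_arm", "arguments": {"moves": [[[0,0,1.5,0,0,0],[0,0,1.5,0,0,0],[0,0,0,0,0,0],[0,0,0,0,0,0]]]}}

```text
clock: 8.13
tool_pos: [425.9, 359.8, -4.3]
tcp_rot: [-2.224, -2.219, 0.0]
contact_force: [0.3, -0.3, -0.2]
gripper_width: 61.7
```

Run:
```python
from h import *
s=sense();print(s['clock'],s['tool_pos'],s['gripper_width'],s['contact_force'])
im=cams.get_image("wrist");cv2.imwrite("pics/w5.png",im[:,:,::-1])
```

```text
8.1333 [425.90359013 359.80136654  -4.29595354] 61.6914022589411 [ 0.32311921 -0.27872455 -0.19040167]
```

View pics/w5.png

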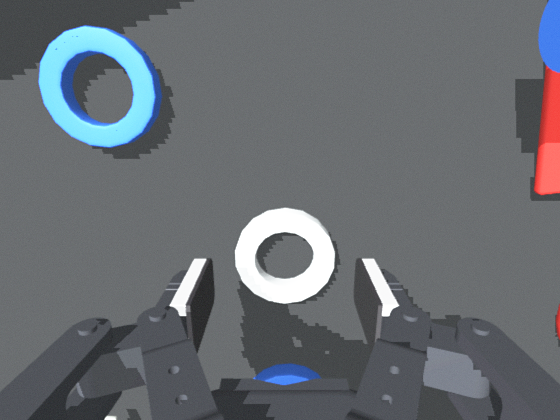

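Emit:
{"name": "move_arm", "arguments": {"moves": [[[0,0,3,0,0,0],[0,0,3,0,0,0],[0,0,0,0,0,0]]]}}

```text
clock: 8.43
tool_pos: [425.3, 359.5, -11.1]
tcp_rot: [-2.223, -2.219, 0.002]
contact_force: [0.1, 0.3, -0.9]
gripper_width: 61.7
```

Run:
```python
from h import *
s=sense();print(s['clock'],s['tool_pos'],s['gripper_width'],s['contact_force'])
im=cams.get_image("side");m=cams.camera_model("side");p=proj(m,s['tool_pos'])[0];print(p)
x,y=int(p[0]),int(p[1])
c=im[y-80:y+40,x-80:x+80,::-1];cv2.imwrite("pics/s5.png",cv2.resize(c,None,fx=4.5,fy=4.5,interpolation=cv2.INTER_CUBIC))
```

```text
8.4333 [425.32651507 359.48502024 -11.12613677] 61.674195067920266 [ 0.14400823  0.27838952 -0.93588224]
[221.74642305 317.62312835]
```

View pics/s5.png

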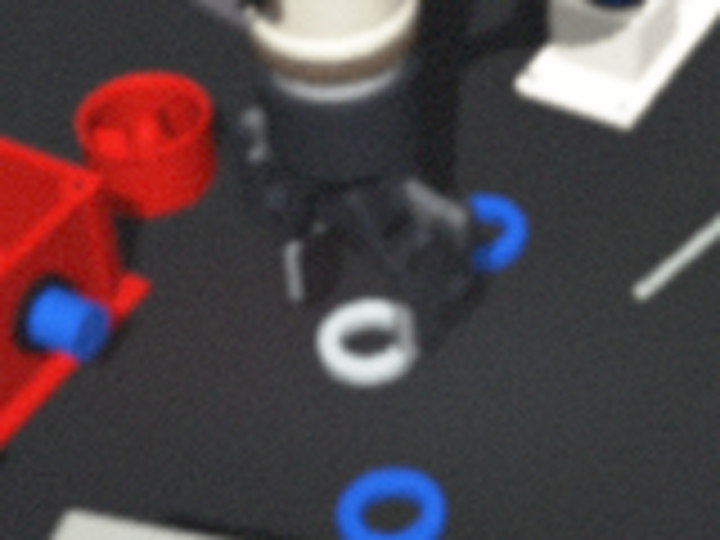

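Run:
```python
from h import *
m=cams.camera_model("side")
for dy in (0,11):
  for z in (-5,0,5,10,15,20,25): print(dy,z,proj(m,[456+0,359.5+dy,z])[0],proj(m,[394,359.5+dy,z])[0])
```

```text
0 -5 [211.28741136 310.34471089] [232.2946783  321.38048419]
0 0 [211.10987633 308.80009746] [232.16342134 319.82447322]
0 5 [210.93150385 307.24819797] [232.03152997 318.26094139]
0 10 [210.75228798 305.68896072] [231.89899956 316.68983404]
0 15 [210.57222273 304.12233356] [231.76582546 315.11109598]
0 20 [210.39130204 302.54826382] [231.63200298 313.52467147]
0 25 [210.20951981 300.96669835] [231.49752736 311.93050425]
11 -5 [208.19306619 313.21401024] [229.25490826 324.38946661]
11 0 [208.00712281 311.66676734] [229.11545647 322.83102868]
11 5 [207.82029696 310.11218133] [228.97532642 321.26501095]
11 10 [207.63258233 308.55019982] [228.83451316 319.691358  ]
11 15 [207.44397258 306.9807699 ] [228.69301168 318.11001384]
11 20 [207.25446128 305.40383818] [228.55081691 316.52092196]
11 25 [207.06404195 303.81935073] [228.40792376 314.92402526]
```

Emit:
{"name": "move_arm", "arguments": {"moves": [[[0,0,4,0,0,0],[0,0,4,0,0,0],[0,0,2,0,0,0],[0,0,2,0,0,0],[0,0,0,0,0,0],[0,0,0,0,0,0]]]}}

```text
clock: 8.98
tool_pos: [425.8, 359.8, -22.5]
tcp_rot: [-2.224, -2.219, 0.0]
contact_force: [0.7, -0.9, 0.4]
gripper_width: 61.7
```

Run:
```python
from h import *
s=sense();print(s['clock'],s['tool_pos'],s['gripper_width'],s['contact_force'])
im=cams.get_image("side");m=cams.camera_model("side");p=proj(m,s['tool_pos'])[0];print(p)
x,y=int(p[0]),int(p[1])
c=im[y-80:y+40,x-80:x+80,::-1]
im2=cams.get_image("wrist")[:,:,::-1]
cv2.imwrite("pics/s6.png",np.hstack([cv2.resize(c,(480,360),interpolation=cv2.INTER_CUBIC),im2[60:,150:450]]))
```

```text
8.9833 [425.84354366 359.7570723  -22.460104  ] 61.697574327053054 [ 0.73970418 -0.93797498  0.43275528]
[221.84503577 321.0702402 ]
```

View pics/s6.png

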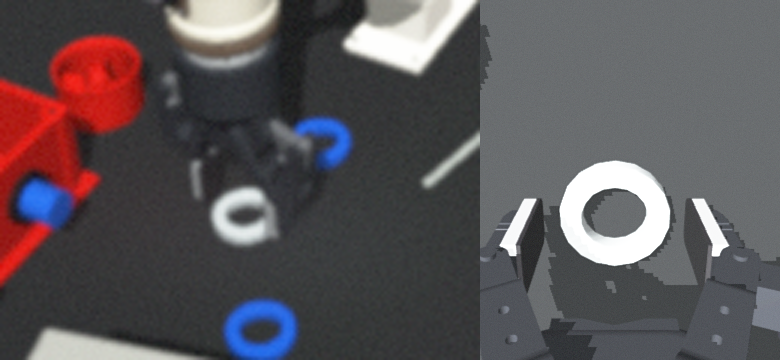

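Emit:
{"name": "move_arm", "arguments": {"moves": [[[0,0,3,0,0,0],[0,0,3,0,0,0],[0,0,2,0,0,0],[0,0,0,0,0,0],[0,0,0,0,0,0]]]}}

```text
clock: 9.5
tool_pos: [425.7, 359.7, -30.6]
tcp_rot: [-2.224, -2.219, 0.001]
contact_force: [-0.4, 0.4, 0.2]
gripper_width: 61.3
```

Emit:
{"name": "move_arm", "arguments": {"moves": [[[0,0,2,0,0,0],[0,0,2,0,0,0],[0,0,0,0,0,0],[0,0,0,0,0,0]]]}}

```text
clock: 9.83
tool_pos: [425.8, 359.7, -34.5]
tcp_rot: [-2.224, -2.219, 0.001]
contact_force: [1.0, 0.3, 0.1]
gripper_width: 61.6
```

Emit:
{"name": "move_arm", "arguments": {"moves": [[[0,0,0,0,0,0],[0,0,0,0,0,0],[0,0,0,0,0,0],[0,0,0,0,0,0]]], "fingers": 0.5, "squeeze": 30}}

```text
clock: 10.17
tool_pos: [427.3, 360.7, -32.2]
tcp_rot: [2.223, 2.219, 0.004]
contact_force: [-1.3, -0.4, 10.8]
gripper_width: 48.0
```

Run:
```python
from h import *
s=sense();print(s['clock'],s['tool_pos'],s['gripper_width'],s['contact_force'])
im=cams.get_image("side");m=cams.camera_model("side");p=proj(m,s['tool_pos'])[0];print(p)
x,y=int(p[0]),int(p[1])
c=im[y-80:y+40,x-80:x+80,::-1]
im2=cams.get_image("wrist")[:,:,::-1]
cv2.imwrite("pics/s7.png",np.hstack([cv2.resize(c,(480,360),interpolation=cv2.INTER_CUBIC),im2[60:,150:450]]))
```

```text
10.1667 [427.2777184  360.66237998 -32.24611503] 48.032396577404455 [-1.28900933 -0.38909724 10.78257815]
[221.41562139 324.01882739]
```

View pics/s7.png

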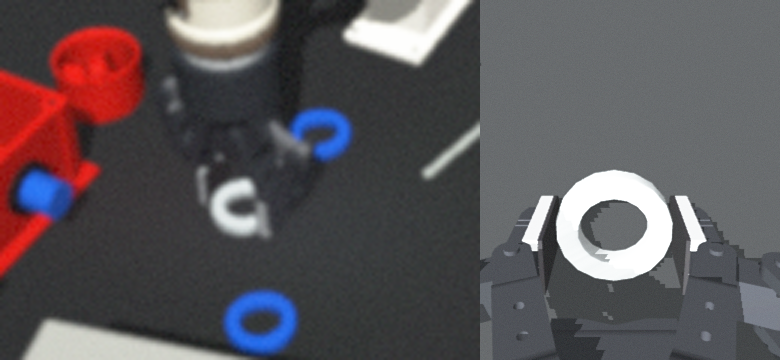

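Emit:
{"name": "move_arm", "arguments": {"moves": [[[0,0,-1,0,0,0],[0,0,0,0,0,0],[0,0,0,0,0,0]]], "fingers": 0.3, "squeeze": 40}}

```text
clock: 10.52
tool_pos: [426.9, 360.4, -32.1]
tcp_rot: [2.223, 2.219, 0.003]
contact_force: [-1.1, -0.2, 7.1]
gripper_width: 47.8
```

Emit:
{"name": "move_arm", "arguments": {"moves": [[[0,0,-10,0,0,0],[0,0,-15,0,0,0],[0,0,-25,0,0,0],[0,0,-30,0,0,0],[0,0,-30,0,0,0],[0,0,0,0,0,0],[0,0,0,0,0,0]]]}}

```text
clock: 11.1
tool_pos: [427.4, 360.6, 79.1]
tcp_rot: [2.223, 2.218, 0.007]
contact_force: [-0.8, 0.9, -1.5]
gripper_width: 47.5
```

Run:
```python
from h import *
s=sense();print(s['clock'],s['tool_pos'],s['gripper_width'],s['contact_force'])
im=cams.get_image("side");m=cams.camera_model("side");p=proj(m,s['tool_pos'])[0];print(p)
x,y=int(p[0]),int(p[1])
c=im[y-80:y+40,x-80:x+80,::-1]
im2=cams.get_image("wrist")[:,:,::-1]
cv2.imwrite("pics/s8.png",np.hstack([cv2.resize(c,(480,360),interpolation=cv2.INTER_CUBIC),im2[60:,150:450]]))
```

```text
11.1 [427.43982122 360.61854647  79.1180369 ] 47.453298811928306 [-0.75610993  0.85167113 -1.51578195]
[217.77165017 288.55727815]
```

View pics/s8.png

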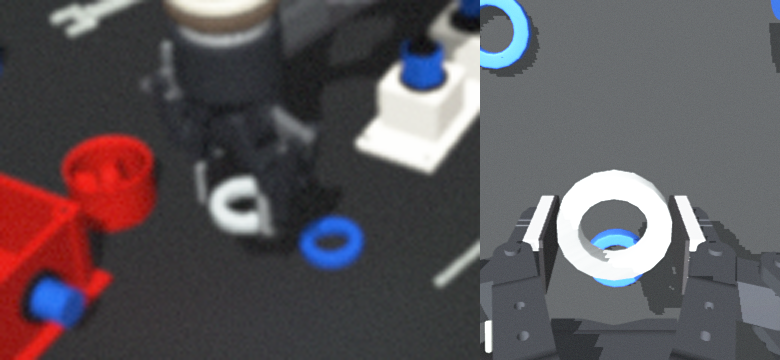

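Emit:
{"name": "move_arm", "arguments": {"moves": [[[-32.7,19.9,-4.6,0,0,0],[-32.7,19.9,-4.6,0,0,0],[-32.7,19.9,-4.6,0,0,0],[-32.7,19.9,-4.6,0,0,0],[-32.7,19.9,-4.6,0,0,0],[-32.7,19.9,-4.6,0,0,0],[-32.7,19.9,-4.6,0,0,0],[-32.7,19.9,-4.6,0,0,0],[-32.7,19.9,-4.6,0,0,0],[-32.7,19.9,-4.6,0,0,0],[-32.7,19.9,-4.6,0,0,0],[0,0,0,0,0,0],[0,0,0,0,0,0],[0,0,0,0,0,0]]]}}

```text
clock: 12.37
tool_pos: [642.6, 0.2, 125.2]
tcp_rot: [-2.222, -2.216, 0.003]
contact_force: [-0.2, 0.1, -0.2]
gripper_width: 48.1
```

Run:
```python
from h import *
s=sense();print(s['clock'],s['tool_pos'],s['tcp_rot'],s['gripper_width'],s['dq'])
m=cams.camera_model("wrist");im=cams.get_image("wrist");cv2.imwrite("pics/w9.png",im[:,:,::-1])
import pickle;pickle.dump((m,im,s),open("w9.pkl","wb"))
```

```text
12.3667 [6.42649109e+02 1.57733154e-01 1.25169050e+02] [-2.22153947 -2.21631305  0.00302664] 48.12696243121276 [ 0.02418335 -0.01628818  0.01421542  0.00046189 -0.00016099 -0.00051396]
```

View pics/w9.png

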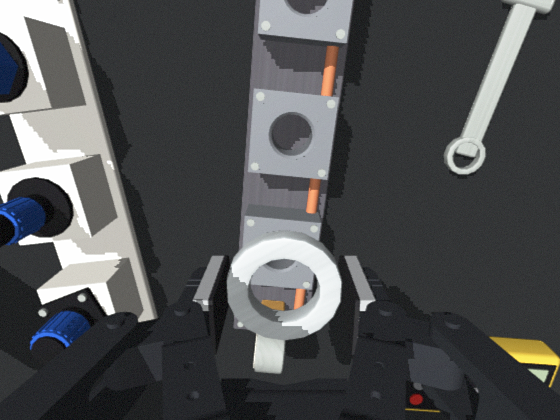

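Run:
```python
from h import *
import pickle
m,im,s=pickle.load(open("w9.pkl","rb"))
g=cv2.cvtColor(im,cv2.COLOR_RGB2GRAY).astype(float)
def radfit(g,c,rmax,dark_in=True,rmin=5):
    pts=[]
    for it in range(3):
        pts=[]
        for a in np.arange(0,2*np.pi,0.08):
            r=np.arange(rmin,rmax,0.25);x=c[0]+r*np.cos(a);y=c[1]+r*np.sin(a)
            v=cv2.remap(g.astype(np.float32),x.astype(np.float32)[None],y.astype(np.float32)[None],1)[0]
            v=np.convolve(v,np.ones(5)/5,'same');d=np.diff(v)[4:-4]*(1 if dark_in else -1)
            k=d.argmax()+4;
            if d.max()>3: pts.append((x[k],y[k]))
        e=cv2.fitEllipseAMS(np.array(pts,np.float32));c=e[0]
    return e,len(pts)
e,n=radfit(g,(291.5,134),30,rmin=14);print(e,n,onz(m,e[0],38))
# ring inner/outer at top z
w=((im.min(2)>140)).astype(np.uint8);w[:232]=0;w[340:]=0;w[:,:225]=0;w[:,345:]=0
zt=s['tool_pos'][2]+42
for c in (cv2.findContours(w,cv2.RETR_EXTERNAL,cv2.CHAIN_APPROX_NONE)[0]):
    if len(c)>100:
        e=cv2.fitEllipse(cv2.convexHull(c));print(e,onz(m,e[0],zt))
P=onz(m,e[0],zt);print(R.from_rotvec(s['tcp_rot']).inv().apply(P-s['tool_pos']))
print(onz(m,(292.5,135),38))
```

```text
((290.2796936035156, 133.5325164794922), (41.969810485839844, 43.59635543823242), 146.630859375) 79 [646.44601906  48.08675077  38.        ]
((281.73321533203125, 284.0323791503906), (113.16429901123047, 118.59042358398438), 146.88121032714844) [641.24022381   0.65978787 167.1690498 ]
[  0.54678183  -1.57292715 -41.99361791]
[648.06490745  47.02663613  38.        ]
```

Emit:
{"name": "move_arm", "arguments": {"moves": [[[16,1.4,10,0,0,0],[16,1.4,20,0,0,0],[15.6,1.4,25,0,0,0],[0,0,25,0,0,0],[0,0,15,0,0,0],[0,0,10,0,0,0],[0,0,5,0,0,0],[0,0,0,0,0,0],[0,0,0,0,0,0],[0,0,0,0,0,0]]]}}

```text
clock: 13.25
tool_pos: [649.6, 47.2, 18.9]
tcp_rot: [2.222, 2.218, 0.003]
contact_force: [0.6, -0.4, -0.0]
gripper_width: 47.7
```

Run:
```python
from h import *
s=sense();print(s['clock'],s['tool_pos'],s['gripper_width'],s['contact_force'])
m=cams.camera_model("wrist");im=cams.get_image("wrist");cv2.imwrite("pics/w10.png",im[:,:,::-1])
import pickle;pickle.dump((m,im,s),open("w10.pkl","wb"))
```

```text
13.25 [649.57163949  47.17736528  18.92928075] 47.68678619711033 [ 0.58183365 -0.44223252 -0.01881532]
```

View pics/w10.png

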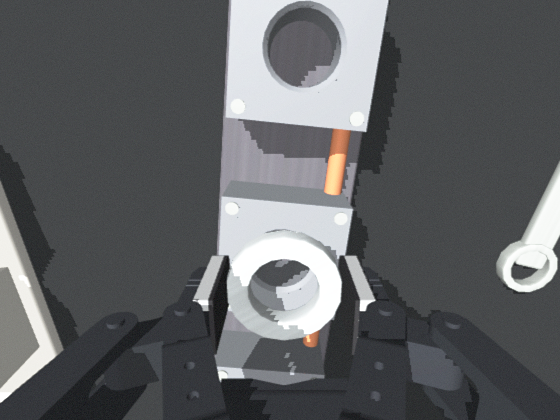

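Run:
```python
from h import *
import pickle
m,im,s=pickle.load(open("w10.pkl","rb"))
s2=sense();print(s2['tool_pos'],s2['clock'])
L=onz(m,(302,45.5),38);print("left",L,"mid",L-np.array([10,94.5,0]))
a,b=onz(m,(231.5,208.5),38),onz(m,(341,218.5),38);print(a,b,(a+b)/2)
c,d=onz(m,(237.5,106),38),onz(m,(357.5,119),38);print(c,d,(c+d)/2, (a+b)/2-(c+d)/2)
u=(b-a)/np.linalg.norm(b-a);h=np.linalg.norm(b-a)/2
v=np.array([u[1],-u[0],0]);print("mid from screws",(a+b)/2+h*v,h)
print("ring",onz(m,(284.5,285),s['tool_pos'][2]+42))
```

```text
[649.58555841  47.08202797  18.94233221] 13.3
left [656.34109499 142.24213575  38.        ] mid [646.34109499  47.74213575  38.        ]
[624.86534808  73.53290526  38.        ] [675.37555159  68.4589827   38.        ] [650.12044983  70.99594398  38.        ]
[629.5537158  118.95292933  38.        ] [680.2933026 113.4711268  38.       ] [654.9235092  116.21202807  38.        ] [ -4.80305937 -45.21608409   0.        ]
mid from screws [647.58348855  45.74084222  38.        ] 25.382205132824527
ring [649.03805529  47.30005684  60.92928075]
```

Emit:
{"name": "move_arm", "arguments": {"moves": [[[0,-2,4,0,0,0],[0,0,3,0,0,0],[0,0,2,0,0,0],[0,0,0,0,0,0],[0,0,0,0,0,0]]]}}

```text
clock: 13.72
tool_pos: [646.2, 47.3, 8.0]
tcp_rot: [-2.223, -2.219, 0.001]
contact_force: [0.2, 0.2, -0.8]
gripper_width: 48.0
```

Run:
```python
from h import *
s=sense();print(s['clock'],s['tool_pos'],s['gripper_width'],s['contact_force'])
m=cams.camera_model("wrist");im=cams.get_image("wrist");cv2.imwrite("pics/w11.png",im[:,:,::-1])
print("left hole px", proj(m,[656.9,141.9,38]),proj(m,[647,47.4,38]))
```

```text
13.7167 [646.15364098  47.25003812   7.99429898] 47.97732346517833 [ 0.18609347  0.18810311 -0.81372985]
left hole px [[313.88812807  43.1404654 ]] [[287.18031232 270.91972618]]
```

View pics/w11.png

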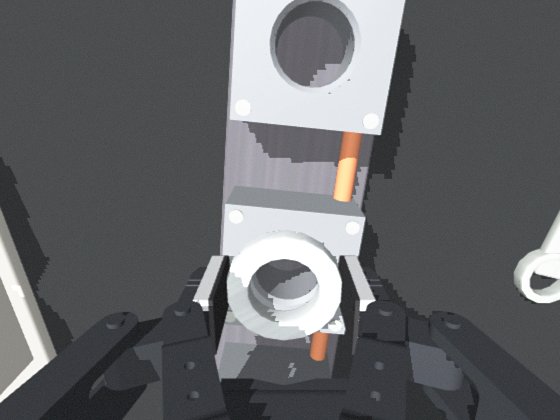

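Emit:
{"name": "move_arm", "arguments": {"moves": [[[0,0.7,1,0,0,0],[0,0,1,0,0,0],[0,0,0,0,0,0],[0,0,0,0,0,0]]]}}

```text
clock: 14.1
tool_pos: [647.0, 47.3, 6.2]
tcp_rot: [-2.224, -2.219, 0.0]
contact_force: [-0.2, -0.1, -1.1]
gripper_width: 47.7
```

Emit:
{"name": "move_arm", "arguments": {"moves": [[[0,0,1,0,0,0],[0,0,1,0,0,0],[0,0,0,0,0,0],[0,0,0,0,0,0]]]}}

```text
clock: 14.43
tool_pos: [647.3, 47.3, 5.9]
tcp_rot: [2.223, 2.219, -0.0]
contact_force: [-4.4, -0.6, 8.5]
gripper_width: 47.8
```

Emit:
{"name": "move_arm", "arguments": {"moves": [[[0,0,-0.5,0,0,0],[0,0,0,0,0,0],[0,0,0,0,0,0],[0,0,0,0,0,0]]], "fingers": 0.75}}

```text
clock: 14.77
tool_pos: [647.0, 47.3, 4.6]
tcp_rot: [-2.224, -2.219, 0.0]
contact_force: [0.0, -0.2, -0.0]
gripper_width: 64.2
```

Emit:
{"name": "move_arm", "arguments": {"moves": [[[0,0,-10,0,0,0],[0,0,-25,0,0,0],[0,0,-35,0,0,0],[0,0,-35,0,0,0],[0,0,0,0,0,0],[0,0,0,0,0,0]]]}}

```text
clock: 15.27
tool_pos: [649.7, 47.0, 114.1]
tcp_rot: [2.22, 2.215, 0.007]
contact_force: [0.7, 0.5, -0.8]
gripper_width: 63.7
```

Run:
```python
from h import *
s=sense();print(s['clock'],s['tool_pos'],s['gripper_width'],s['contact_force'])
m=cams.camera_model("wrist");im=cams.get_image("wrist");cv2.imwrite("pics/w12.png",im[:,:,::-1])
import pickle;pickle.dump((m,im,s),open("w12.pkl","wb"))
```

```text
15.2667 [649.6882904   47.01638646 114.05237062] 63.71609668965508 [ 0.72609388  0.49382488 -0.78820968]
```

View pics/w12.png

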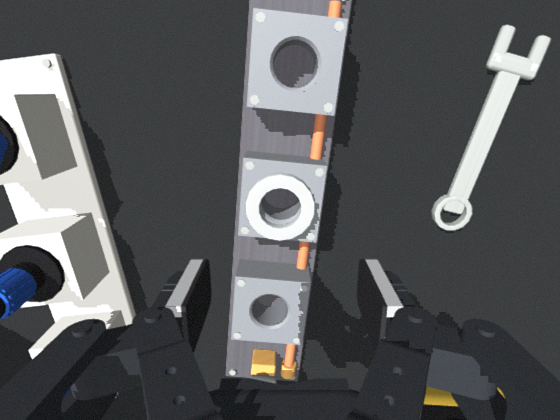

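Run:
```python
from h import *
import pickle
m,im,s=pickle.load(open("w12.pkl","rb"))
g=cv2.cvtColor(im,cv2.COLOR_RGB2GRAY)
w=(im.min(2)>215).astype(np.uint8);w[:170]=0;w[245:]=0;w[:,:242]=0;w[:,318:]=0
cs,_=cv2.findContours(w,cv2.RETR_CCOMP,cv2.CHAIN_APPROX_NONE)
for c in cs:
    if len(c)>50:
        e=cv2.fitEllipse(c);print("ring",e,onz(m,e[0],48))
H=[]
for p in [(294.5,62.5),(268.5,310)]:
    w=cv2.getRectSubPix(g,(61,61),p).astype(np.uint8)
    _,t=cv2.threshold(w,135,255,cv2.THRESH_BINARY_INV)
    for c in cv2.findContours(t,cv2.RETR_EXTERNAL,cv2.CHAIN_APPROX_NONE)[0]:
        if cv2.pointPolygonTest(c,(30,30),False)>0:
            e=cv2.fitEllipse(cv2.convexHull(c));q=np.array(e[0])-30+p;print(q,e[1],onz(m,q,38));H.append(onz(m,q,38))
print(np.mean(H,0))
cv2.imwrite("pics/w12c.png",cv2.resize(im[20:370,220:350,::-1],None,fx=1.7,fy=1.7,interpolation=cv2.INTER_CUBIC))
```

```text
ring ((279.2790222167969, 207.03465270996094), (64.28341674804688, 67.7447280883789), 94.39729309082031) [646.22193316  45.53496388  48.        ]
ring ((279.3224182128906, 207.53836059570312), (40.870304107666016, 43.5506706237793), 78.42497253417969) [646.25036138  45.15626155  48.        ]
[293.52272224  61.54755592] (46.600276947021484, 50.48194885253906) [656.15315686 142.73085292  38.        ]
[268.10572052 309.27796555] (30.96381187438965, 36.81727600097656) [636.42496285 -45.95847248  38.        ]
[646.28905986  48.38619022  38.        ]
```

View pics/w12c.png

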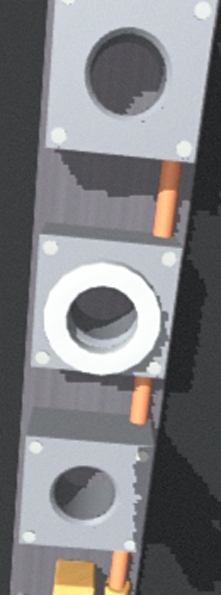

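Run:
```python
from h import *
import pickle
m,im,s=pickle.load(open("w12.pkl","rb"))
print(onz(m,(281,201.7),38), onz(m,(280,207.2),48), proj(m,[647,47.7,48]))
m,im=pickle.load(open("w1.pkl","rb"))
Ls=[]
# w1 middle screws from crop b
for p in [(365,293),(470,302),(351,399),(456,405)]:
    q=((p[0]-275)/2.5+300,p[1]/2.5+30);Ls.append(onz(m,q,38))
print(np.mean(Ls,0))
```

```text
[647.44740811  46.33959608  38.        ] [646.73483027  45.40813416  48.        ] [[280.35385752 204.13975487]]
[648.88283389  44.47401701  38.        ]
```

Emit:
{"name": "move_arm", "arguments": {"moves": [[[-7,-30,-13,0,0,0],[-8,-30,-13,0,0,0],[-8,-30,-13,0,0,0],[-8,-30,-13,0,0,0],[-8,-30,-13,0,0,0],[-8,-30,-11,0,0,0],[0,0,0,0,0,0],[0,0,0,0,0,0]]], "fingers": 1}}

```text
clock: 15.98
tool_pos: [465.8, 0.6, 185.3]
tcp_rot: [-2.225, -2.218, 0.0]
contact_force: [0.5, 0.4, 0.1]
gripper_width: 85.5
```

Run:
```python
from h import *
s=sense();print(s['clock'],s['tool_pos'],s['gripper_width'],s['dq'])
m=cams.camera_model("wrist");im=cams.get_image("wrist");cv2.imwrite("pics/w13.png",im[:,:,::-1])
import pickle;pickle.dump((m,im,s),open("w13.pkl","wb"))
```

```text
15.9833 [465.8215567    0.55676906 185.26619071] 85.49962031185746 [ 0.01394112  0.06130419 -0.03920214  0.00327076 -0.01457594  0.00402578]
```

View pics/w13.png

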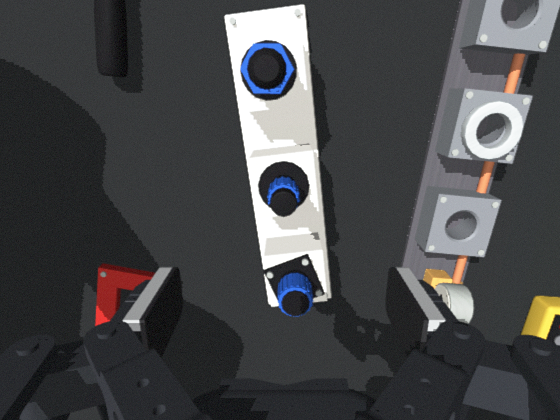

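Run:
```python
from h import *
import pickle
m,im,s=pickle.load(open("w13.pkl","rb"))
a=cv2.resize(im[30:110,230:310,::-1],(390,390),interpolation=cv2.INTER_CUBIC)
b=cv2.resize(im[150:230,245:325,::-1],(390,390),interpolation=cv2.INTER_CUBIC)
cv2.imwrite("pics/w13c.png",np.clip(np.hstack([a,b]).astype(float)*1.4,0,255))
c=cv2.resize(im[245:325,255:335,::-1],(390,390),interpolation=cv2.INTER_CUBIC);cv2.imwrite("pics/w13d.png",np.clip(c*1.6,0,255))
```

```text
[ WARN:0@0.474] global loadsave.cpp:1063 imwrite_ Unsupported depth image for selected encoder is fallbacked to CV_8U.
```

View pics/w13c.png

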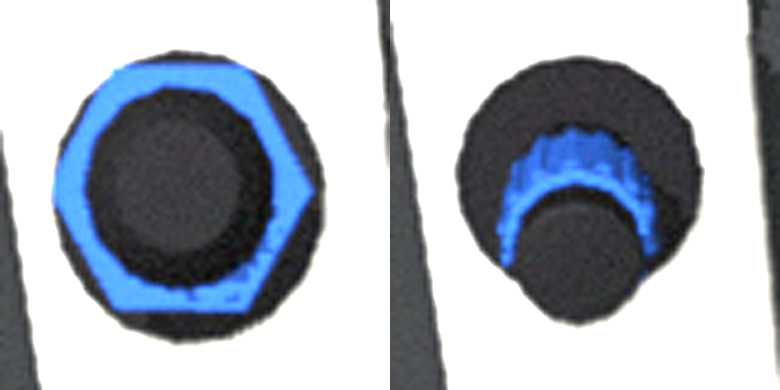

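View pics/w13d.png

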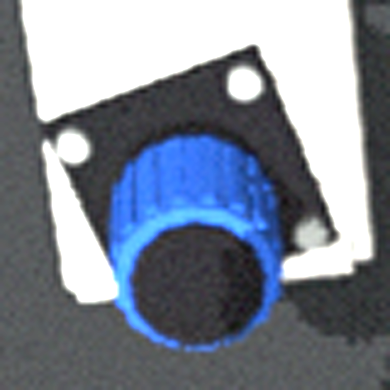

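Run:
```python
from h import *
import pickle
m,im,s=pickle.load(open("w13.pkl","rb"))
def c(x,y,ox,oy): return (ox+x/4.875-.4,oy+y/4.875-.4)
for n,p,z in [("hex top",c(183,188,230,30),84),("hex fl",c(190,196.5,230,30),57),("long fl",c(189.5,180,245,150),57),("long top",c(188,257,245,150),106),("sq fl",c(190,181.5,255,245),57),("sq top",c(200,285,255,245),92)]:
    print(n,p,onz(m,p,z))
f=lambda x,y:onz(m,c(x,y,255,245),57)
a=f(45,125);b=f(257,45);d=f(335,238);print(np.degrees(np.arctan2(*(b-a)[[1,0]])),np.degrees(np.arctan2(*(b-d)[[1,0]])),np.linalg.norm(b-a))
f=lambda x,y:onz(m,c(x,y,230,30),84)
for p in [((53,190),(313,190)),((120,64),(245,66)),((112,311),(247,312))]:
    u=f(*p[1])-f(*p[0]);print(np.degrees(np.arctan2(u[1],u[0])),np.linalg.norm(u))
```

```text
hex top (267.13846153846157, 68.16410256410256) [453.28347901  93.74802936  84.        ]
hex fl (268.574358974359, 69.9076923076923) [453.20269487  93.91427431  57.        ]
long fl (283.4717948717949, 186.5230769230769) [464.70683474  -2.52444479  57.        ]
long top (283.16410256410256, 202.31794871794872) [464.5567531   -1.53114015 106.        ]
sq fl (293.574358974359, 281.83076923076925) [474.04771    -97.55992962  57.        ]
sq top (295.6256410256411, 303.0615384615385) [474.93369016 -97.93597681  92.        ]
22.526968293351892 110.95837238324128 44.541628686686465
-0.22798081942990076 38.745115402080955
-1.072701756219735 18.24890620702439
-0.6300960824154597 20.527987302559893
```

Emit:
{"name": "move_arm", "arguments": {"moves": [[[31,-4.2,0,0,0,0],[31,-4.2,0,0,0,0],[31.2,-4.2,0,0,0,0],[0,0,10,0,0,-0.103],[0,0,10,0,0,-0.103],[0,0,15,0,0,-0.103],[0,0,15,0,0,-0.103],[0,0,15,0,0,-0.103],[0,0,0,0,0,0],[0,0,0,0,0,0],[0,0,0,0,0,0]]]}}

```text
clock: 16.95
tool_pos: [455.1, 94.0, 120.9]
tcp_rot: [-1.588, -2.71, 0.0]
contact_force: [0.7, -0.1, 0.0]
gripper_width: 85.8
```

Run:
```python
from h import *
s=sense();print(s['clock'],s['tool_pos'],s['joint_pos'],R.from_rotvec(s['tcp_rot']).as_matrix().round(3).tolist())
m=cams.camera_model("wrist");im=cams.get_image("wrist");cv2.imwrite("pics/w14.png",im[:,:,::-1])
import pickle;pickle.dump((m,im,s),open("w14.pkl","wb"))
print(proj(m,[[453.2,93.8,84],[453.2,93.8,57]]))
```

```text
16.95 [455.10605218  94.02139038 120.93968104] [-5.72814863e-02 -5.19946054e-02  1.98223165e+00  7.04022213e-05
  1.21162544e+00 -5.68094407e-01] [[-0.489, 0.872, -0.0], [0.872, 0.489, 0.0], [0.0, -0.0, -1.0]]
[[281.68997087 218.80622312]
 [281.9112429  205.48978093]]
```

View pics/w14.png

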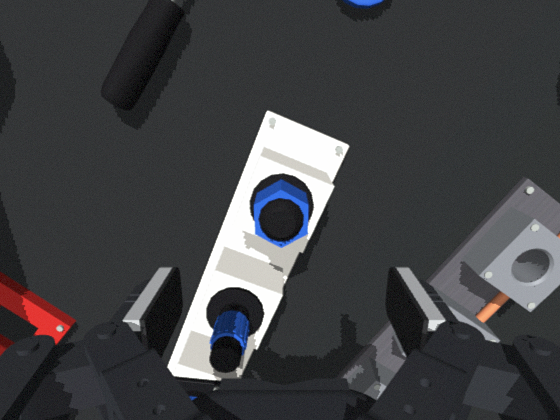

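Emit:
{"name": "move_arm", "arguments": {"moves": [[[0.7,-1.7,15,0,0,0],[0,0,25,0,0,0],[0,0,25,0,0,0],[0,0,15,0,0,0],[0,0,8,0,0,0],[0,0,2,0,0,0],[0,0,0,0,0,0],[0,0,0,0,0,0]]]}}

```text
clock: 17.67
tool_pos: [454.1, 93.6, 32.2]
tcp_rot: [1.585, 2.71, 0.002]
contact_force: [-0.0, 0.5, 0.2]
gripper_width: 85.2
```

Run:
```python
from h import *
s=sense();print(s['clock'],s['tool_pos'],s['contact_force'])
im2=cams.get_image("side");m=cams.camera_model("wrist");im=cams.get_image("wrist");cv2.imwrite("pics/w15.png",np.hstack([im[:,100:450,::-1],cv2.resize(im2[150:270,210:330,::-1],(420,420))]))
```

```text
17.6667 [454.14226921  93.58080211  32.16515345] [-0.02497213  0.5019438   0.1646493 ]
```

View pics/w15.png

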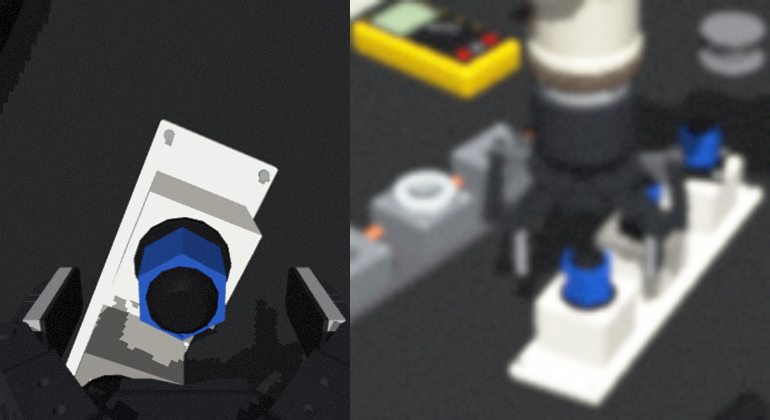

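Emit:
{"name": "move_arm", "arguments": {"moves": [[[0,0,1,0,0,0],[0,0,0,0,0,0],[0,0,0,0,0,0],[0,0,0,0,0,0],[0,0,0,0,0,0],[0,0,0,0,0,0]]], "fingers": 0.2, "squeeze": 40}}

```text
clock: 18.27
tool_pos: [453.1, 93.6, 30.1]
tcp_rot: [1.585, 2.712, 0.0]
contact_force: [0.4, 0.1, 2.6]
gripper_width: 33.5
```

Run:
```python
from h import *
s=sense();print(s['clock'],s['tool_pos'],s['contact_force'],s['gripper_width'])
im2=cams.get_image("side");m=cams.camera_model("wrist");im=cams.get_image("wrist");cv2.imwrite("pics/w16.png",np.hstack([im[:,100:450,::-1],cv2.resize(im2[150:270,210:330,::-1],(420,420))]))
```

```text
18.2667 [453.10163624  93.59800248  30.07104874] [0.35778834 0.14872293 2.62600396] 33.47484867162839
```

View pics/w16.png

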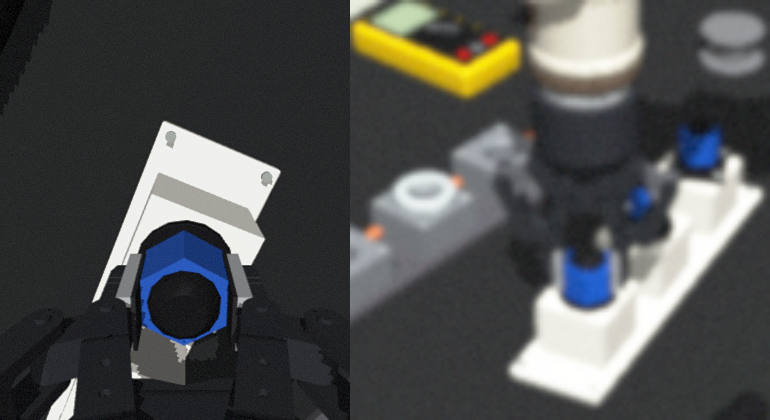

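Emit:
{"name": "move_arm", "arguments": {"moves": [[[0,0,-10,0,0,0],[0,0,-25,0,0,0],[0,0,-30,0,0,0],[-8.3,28.7,-5,0,0,0],[-8.3,28.7,0,0,0,0],[-8.3,28.7,0,0,0,0],[-8.3,28.7,0,0,0,0],[-8.3,28.7,0,0,0,0],[-8.3,28.7,0,0,0,0],[-8.2,29,0,0,0,0],[0,0,0,0,0,0],[0,0,0,0,0,0],[0,0,0,0,0,0]]]}}

```text
clock: 19.45
tool_pos: [655.7, 141.8, 99.6]
tcp_rot: [-1.584, -2.711, 0.001]
contact_force: [0.1, 0.2, 0.1]
gripper_width: 33.0
```

Run:
```python
from h import *
s=sense();print(s['clock'],s['tool_pos'],s['tcp_rot'],s['contact_force'],s['gripper_width'])
im2=cams.get_image("side");m=cams.camera_model("wrist");im=cams.get_image("wrist");cv2.imwrite("pics/w17.png",np.hstack([im[:,100:450,::-1],cv2.resize(im2[130:270,150:290,::-1],(420,420))]))
t=s['tool_pos'];print(proj(m,[[656.9,141.9,38],[647,47,48],[t[0],t[1],t[2]+22]]))
```

```text
19.45 [655.72430419 141.82744068  99.57810799] [-1.58429823e+00 -2.71141239e+00  1.40601497e-03] [0.11563914 0.15476615 0.10779637] 33.029026977533476
[[286.25486698 208.17860669]
 [211.66704872 312.09941628]
 [285.03058833 263.27402058]]
```

View pics/w17.png

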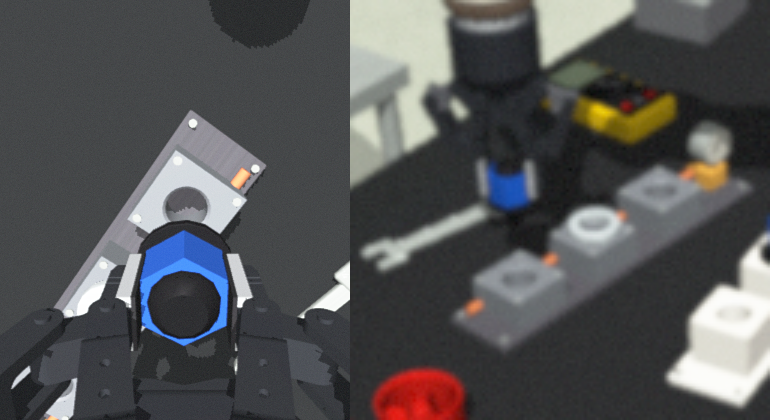

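Emit:
{"name": "move_arm", "arguments": {"moves": [[[-0.5,1,15,0,0,0],[0,0,25,0,0,0],[0,0,20,0,0,0],[0,0,10,0,0,0],[0,0,6,0,0,0],[0,0,3,0,0,0],[0,0,2,0,0,0],[0,0,0,0,0,0],[0,0,0,0,0,0],[0,0,0,0,0,0]]]}}

```text
clock: 20.38
tool_pos: [658.5, 141.9, 20.0]
tcp_rot: [1.584, 2.711, 0.002]
contact_force: [1.1, -0.6, 0.7]
gripper_width: 33.6
```

Emit:
{"name": "move_arm", "arguments": {"moves": [[[0,0,1,0,0,0],[0,0,1,0,0,0],[0,0,1,0,0,0],[0,0,0,0,0,0],[0,0,0,0,0,0]]]}}

```text
clock: 20.8
tool_pos: [657.9, 141.9, 16.1]
tcp_rot: [1.585, 2.712, 0.001]
contact_force: [0.5, 0.3, 1.3]
gripper_width: 33.4
```

Emit:
{"name": "move_arm", "arguments": {"moves": [[[0,0,1,0,0,0],[0,0,1,0,0,0],[0,0,0,0,0,0],[0,0,0,0,0,0]]]}}

```text
clock: 21.13
tool_pos: [658.0, 141.9, 16.1]
tcp_rot: [1.585, 2.712, -0.0]
contact_force: [-5.0, -0.9, 12.6]
gripper_width: 33.3
```

Emit:
{"name": "move_arm", "arguments": {"moves": [[[0,0,-1,0,0,0],[0,0,0,0,0,0],[0,0,0,0,0,0],[0,0,0,0,0,0],[0,0,0,0,0,0]]], "fingers": 0.9}}

```text
clock: 21.55
tool_pos: [657.3, 141.9, 14.3]
tcp_rot: [-1.585, -2.712, 0.001]
contact_force: [0.5, -0.4, -0.8]
gripper_width: 76.7
```

Emit:
{"name": "move_arm", "arguments": {"moves": [[[0,0,-10,0,0,0],[0,0,-25,0,0,0],[0,0,-35,0,0,0],[0,0,-40,0,0,0],[0,0,-40,0,0,0],[0,0,0,0,0,0],[0,0,0,0,0,0]]]}}

```text
clock: 22.13
tool_pos: [660.3, 142.1, 170.0]
tcp_rot: [1.581, 2.706, 0.007]
contact_force: [0.5, 0.4, -0.3]
gripper_width: 76.7
```

Run:
```python
from h import *
s=sense();print(s['clock'],s['tool_pos'],s['contact_force'],s['gripper_width'])
im2=cams.get_image("side");m=cams.camera_model("wrist");im=cams.get_image("wrist");cv2.imwrite("pics/w18.png",np.hstack([im[:,100:450,::-1],cv2.resize(im2[150:270,170:290,::-1],(420,420))]))
t=s['tool_pos'];print(proj(m,[[656.9,141.9,43],[647,47,48]]))
```

```text
22.1333 [660.33434354 142.05843675 170.03261289] [ 0.54391951  0.41398752 -0.31851427] 76.6713078603119
[[282.28068523 183.74319834]
 [222.42061357 267.16956039]]
```

View pics/w18.png

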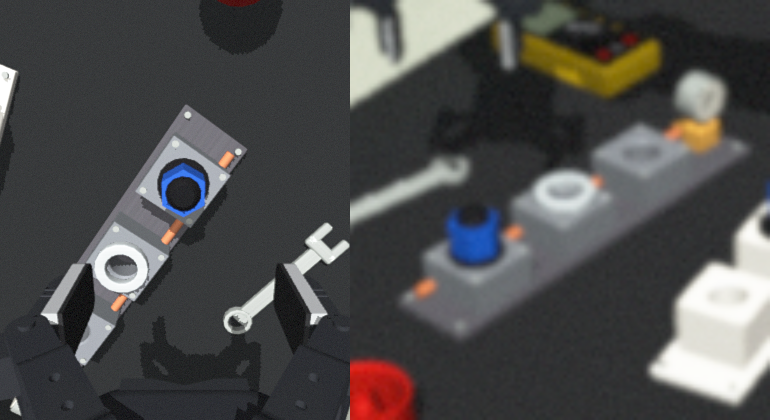

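Emit:
{"name": "move_arm", "arguments": {"moves": [[[-14.7,-35,0,0,0,0],[-14.7,-35,0,0,0,0],[-14.7,-35,0,0,0,0],[-14.7,-35,0,0,0,0],[-14.7,-35,0,0,0,0],[-14.7,-35,0,0,0,0],[-14.7,-35,0,0,0,0],[-14.7,-34.6,0,0,0,0],[0,0,15,0,0,0.063],[0,0,20,0,0,0.062],[0,0,20,0,0,0],[0,0,0,0,0,0],[0,0,0,0,0,0],[0,0,0,0,0,0]]], "fingers": 1}}

```text
clock: 23.4
tool_pos: [471.8, -97.6, 110.0]
tcp_rot: [-1.751, -2.608, 0.0]
contact_force: [1.0, -0.3, 1.2]
gripper_width: 85.7
```

Run:
```python
from h import *
s=sense();print(s['clock'],s['tool_pos'],s['tcp_rot'],s['gripper_width'],s['joint_pos'])
m=cams.camera_model("wrist");im=cams.get_image("wrist");cv2.imwrite("pics/w19.png",im[:,:,::-1])
T=R.from_rotvec(s['tcp_rot']).inv();print(T.apply(np.array([474.4,-97.8,0])-s['tool_pos']))
print(proj(m,[[474.4,-97.8,57],[474.4,-97.8,92]]))
```

```text
23.4 [471.75344685 -97.64146727 109.97046396] [-1.75053580e+00 -2.60804484e+00  1.24776863e-04] 85.65967830564819 [-4.55615666e-01  8.80858002e-03  1.94603992e+00 -7.64501135e-06
  1.18728020e+00 -8.44131612e-01]
[ -1.19281957   2.42900053 109.96912956]
[[288.10815384 213.11824978]
 [288.78529854 233.07410079]]
```

View pics/w19.png

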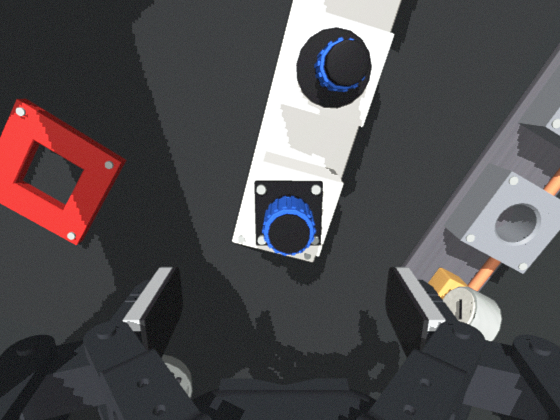

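Emit:
{"name": "move_arm", "arguments": {"moves": [[[-1.2,2.3,15,0,0,0],[0,0,25,0,0,0],[0,0,20,0,0,0],[0,0,12,0,0,0],[0,0,5,0,0,0],[0,0,1,0,0,0],[0,0,0,0,0,0],[0,0,0,0,0,0]]]}}

```text
clock: 24.12
tool_pos: [475.6, -98.6, 33.2]
tcp_rot: [1.75, 2.606, 0.001]
contact_force: [-0.2, -0.2, 0.2]
gripper_width: 85.3
```

Emit:
{"name": "move_arm", "arguments": {"moves": [[[0,0,0,0,0,0],[0,0,0,0,0,0],[0,0,0,0,0,0],[0,0,0,0,0,0],[0,0,0,0,0,0],[0,0,0,0,0,0]]], "fingers": 0.15, "squeeze": 40}}

```text
clock: 24.62
tool_pos: [474.6, -98.2, 32.2]
tcp_rot: [1.751, 2.608, 0.0]
contact_force: [0.1, 0.1, 2.9]
gripper_width: 28.6
```

Run:
```python
from h import *
s=sense();print(s['clock'],s['tool_pos'],s['contact_force'],s['gripper_width'])
im2=cams.get_image("side");m=cams.camera_model("wrist");im=cams.get_image("wrist");cv2.imwrite("pics/w20.png",np.hstack([im[:,100:450,::-1],cv2.resize(im2[130:250,240:360,::-1],(420,420))]))
```

```text
24.6167 [474.64633874 -98.20275401  32.21743637] [0.08748222 0.05505138 2.87589592] 28.55802170952687
```

View pics/w20.png

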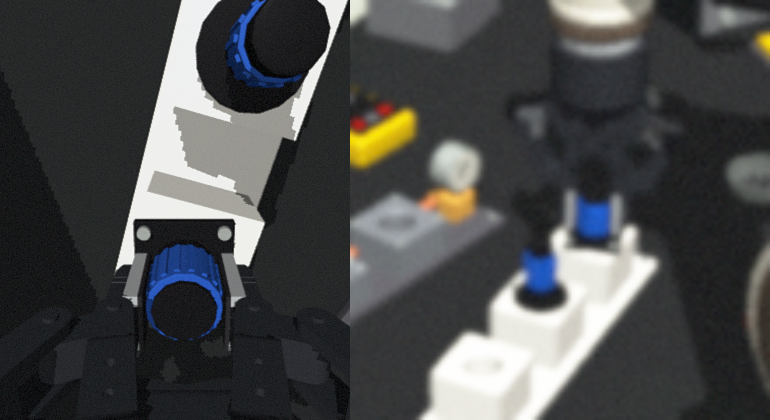

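Emit:
{"name": "move_arm", "arguments": {"moves": [[[0,0,-10,0,0,0],[0,0,-25,0,0,0],[0,0,-30,0,0,0],[-2.4,28.3,-5,0,0,0],[-2.4,28.3,0,0,0,0],[-2.3,28.3,0,0,0,0],[-2.3,28.3,0,0,0,0],[-2.3,28.3,0,0,0,0],[-2.3,28.3,0,0,0,0],[0,0,0,0,0,0],[0,0,0,0,0,0],[0,0,0,0,0,0]]]}}

```text
clock: 25.72
tool_pos: [636.1, -46.7, 101.5]
tcp_rot: [-1.751, -2.607, 0.001]
contact_force: [0.1, 0.0, -0.5]
gripper_width: 28.6
```

Run:
```python
from h import *
s=sense();print(s['clock'],s['tool_pos'],s['contact_force'],s['gripper_width'])
T=R.from_rotvec(s['tcp_rot']).inv();print(T.apply(np.array([637,-47,18])-s['tool_pos']))
im2=cams.get_image("side");m=cams.camera_model("wrist");im=cams.get_image("wrist");cv2.imwrite("pics/w21.png",np.hstack([im[:,100:450,::-1],cv2.resize(im2[110:250,190:330,::-1],(420,420))]))
print(proj(m,[[637,-47,38]]))
```

```text
25.7167 [636.08827192 -46.69932903 101.50888697] [ 0.06292301  0.01707251 -0.54089288] 28.576026279212563
[-0.67858896  0.8330888  83.50749268]
[[286.0347358  207.29158639]]
```

View pics/w21.png

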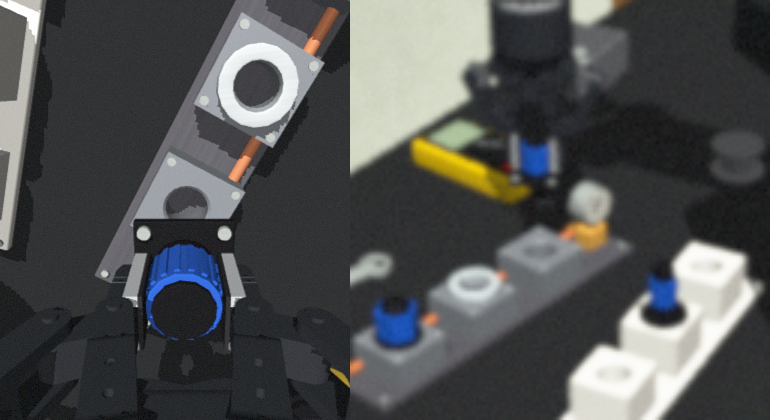

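Emit:
{"name": "move_arm", "arguments": {"moves": [[[-0.5,0.5,15,0,0,0],[0,0,25,0,0,0],[0,0,20,0,0,0],[0,0,10,0,0,0],[0,0,6,0,0,0],[0,0,4,0,0,0],[0,0,1,0,0,0],[0,0,0,0,0,0],[0,0,0,0,0,0],[0,0,0,0,0,0]]]}}

```text
clock: 26.65
tool_pos: [638.3, -47.2, 22.0]
tcp_rot: [1.75, 2.606, 0.001]
contact_force: [0.3, 0.8, 0.2]
gripper_width: 29.0
```

Emit:
{"name": "move_arm", "arguments": {"moves": [[[0,0,1,0,0,0],[0,0,1,0,0,0],[0,0,1,0,0,0],[0,0,0,0,0,0],[0,0,0,0,0,0]]]}}

```text
clock: 27.07
tool_pos: [637.7, -47.1, 18.2]
tcp_rot: [1.751, 2.608, 0.0]
contact_force: [-0.4, 0.6, 3.2]
gripper_width: 28.9
```

Contact begins at the expected height; press a touch more, then release.

Emit:
{"name": "move_arm", "arguments": {"moves": [[[0,0,1,0,0,0],[0,0,1,0,0,0],[0,0,0,0,0,0],[0,0,0,0,0,0]]]}}

```text
clock: 27.4
tool_pos: [637.8, -47.1, 18.2]
tcp_rot: [1.751, 2.608, -0.0]
contact_force: [-7.2, 1.5, 14.2]
gripper_width: 28.8
```

Emit:
{"name": "move_arm", "arguments": {"moves": [[[0,0,-1,0,0,0],[0,0,0,0,0,0],[0,0,0,0,0,0],[0,0,0,0,0,0],[0,0,0,0,0,0]]], "fingers": 0.85}}

```text
clock: 27.82
tool_pos: [637.2, -47.0, 16.3]
tcp_rot: [-1.751, -2.608, 0.0]
contact_force: [-0.2, -0.2, -0.7]
gripper_width: 72.3
```

Emit:
{"name": "move_arm", "arguments": {"moves": [[[0,0,-10,0,0,0],[0,0,-25,0,0,0],[0,0,-35,0,0,0],[0,0,-40,0,0,0],[0,0,-40,0,0,0],[0,0,0,0,0,0],[0,0,0,0,0,0]]]}}

```text
clock: 28.4
tool_pos: [640.0, -47.6, 171.6]
tcp_rot: [1.747, 2.602, 0.004]
contact_force: [-0.4, -0.2, -0.8]
gripper_width: 72.5
```

Run:
```python
from h import *
s=sense();print(s['clock'],s['tool_pos'],s['tcp_rot'],s['gripper_width'])
im2=cams.get_image("side");m=cams.camera_model("wrist");im=cams.get_image("wrist");cv2.imwrite("pics/w22.png",np.hstack([im[:,100:450,::-1],cv2.resize(im2[110:250,190:330,::-1],(420,420))]))
T=R.from_rotvec(s['tcp_rot']).inv();print(T.apply(np.array([464.6,-2,110])-s['tool_pos']))
```

```text
28.4 [639.96142971 -47.64867179 171.56666066] [1.747104   2.60164269 0.00416211] 72.49841458849293
[ 108.91164595 -145.44633624   60.07913631]
```

View pics/w22.png

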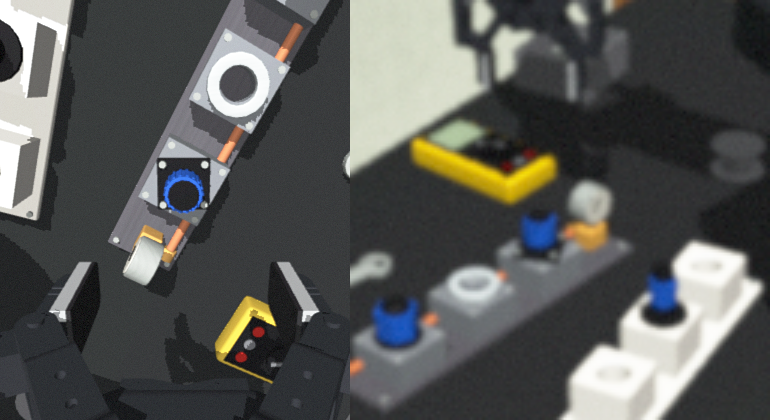

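Emit:
{"name": "move_arm", "arguments": {"moves": [[[21.8,-29.1,0,0,0,0],[21.8,-29.1,0,0,0,0],[21.8,-29.1,0,0,0,0],[21.8,-29.1,0,0,0,0],[21.8,-29,0,0,0,0],[0,0,10,0,0,0.097],[0,0,12,0,0,0.097],[0,0,12,0,0,0.097],[0,0,12,0,0,0.097],[0,0,0,0,0,0],[0,0,0,0,0,0],[0,0,0,0,0,0]]], "fingers": 1}}

```text
clock: 29.5
tool_pos: [461.3, -1.0, 120.5]
tcp_rot: [-2.218, -2.223, 0.001]
contact_force: [0.4, -0.5, 0.3]
gripper_width: 85.6
```

Run:
```python
from h import *
s=sense();print(s['clock'],s['tool_pos'],s['tcp_rot'],s['gripper_width'])
m=cams.camera_model("wrist");im=cams.get_image("wrist");cv2.imwrite("pics/w23.png",im[:,:,::-1])
T=R.from_rotvec(s['tcp_rot']).inv();print(T.apply(np.array([464.6,-2,46])-s['tool_pos']))
print(proj(m,[[464.6,-2,57],[464.6,-2,106]]))
```

```text
29.5 [461.3252659   -1.04393648 120.530553  ] [-2.21807152e+00 -2.22333736e+00  9.27371721e-04] 85.60434184928691
[-0.9876106   3.35835894 74.52642029]
[[289.57544494 207.55190708]
 [290.7945061  234.69784544]]
```

View pics/w23.png

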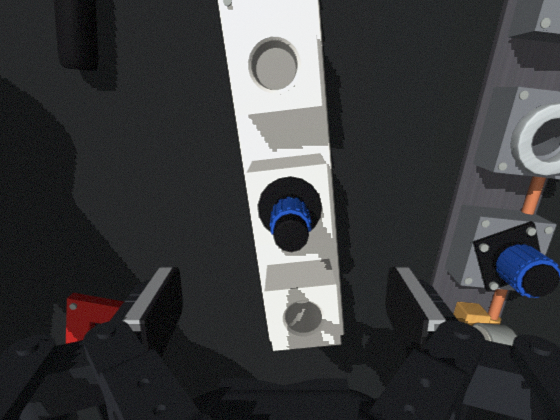

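Emit:
{"name": "move_arm", "arguments": {"moves": [[[-1,3.2,15,0,0,0],[0,0,25,0,0,0],[0,0,20,0,0,0],[0,0,10,0,0,0],[0,0,4,0,0,0],[0,0,0,0,0,0],[0,0,0,0,0,0]]]}}

```text
clock: 30.13
tool_pos: [465.8, -2.4, 47.9]
tcp_rot: [2.22, 2.221, 0.001]
contact_force: [0.1, -0.5, 1.1]
gripper_width: 85.5
```

Emit:
{"name": "move_arm", "arguments": {"moves": [[[0,0,0,0,0,0],[0,0,0,0,0,0],[0,0,0,0,0,0],[0,0,0,0,0,0],[0,0,0,0,0,0],[0,0,0,0,0,0],[0,0,0,0,0,0]]], "fingers": 0.1, "squeeze": 40}}

```text
clock: 30.72
tool_pos: [465.2, -2.2, 47.2]
tcp_rot: [2.221, 2.221, 0.001]
contact_force: [-0.6, 0.5, 3.6]
gripper_width: 22.5
```

Run:
```python
from h import *
s=sense();print(s['clock'],s['tool_pos'],s['contact_force'],s['gripper_width'])
im2=cams.get_image("side");m=cams.camera_model("wrist");im=cams.get_image("wrist");cv2.imwrite("pics/w24.png",np.hstack([im[:,100:450,::-1],cv2.resize(im2[140:260,230:350,::-1],(420,420))]))
```

```text
30.7167 [465.20316944  -2.2074881   47.24953485] [-0.59447402  0.51135358  3.62938043] 22.501737060789537
```

View pics/w24.png

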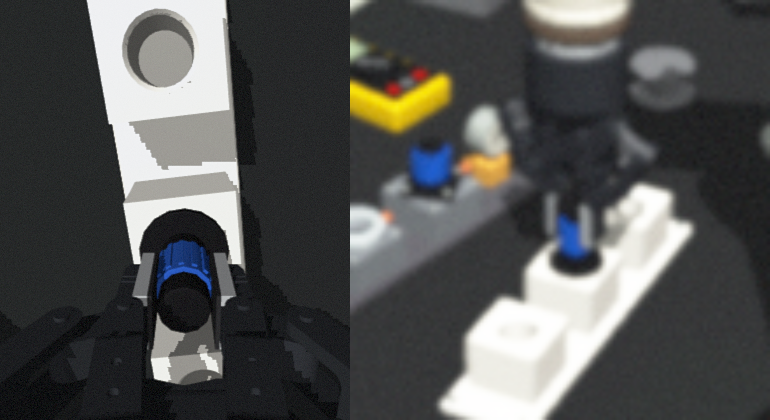

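Emit:
{"name": "move_arm", "arguments": {"moves": [[[0,0,-10,0,0,0],[0,0,-25,0,0,0],[0,0,-30,0,0,0],[8,30.3,-5,0,0,0],[8,30.3,0,0,0,0],[8,30.3,0,0,0,0],[8,30.3,0,0,0,0],[8,30.3,0,0,0,0],[8.2,30.2,0,0,0,0],[0,0,0,0,0,0],[0,0,0,0,0,0],[0,0,0,0,0,0]]]}}

```text
clock: 31.82
tool_pos: [645.7, 46.1, 116.4]
tcp_rot: [-2.22, -2.221, 0.002]
contact_force: [-1.7, 0.1, -1.2]
gripper_width: 22.4
```

Run:
```python
from h import *
s=sense();print(s['clock'],s['tool_pos'],s['contact_force'],s['gripper_width'])
T=R.from_rotvec(s['tcp_rot']).inv();print(T.apply(np.array([646.9,46,43])-s['tool_pos']))
im2=cams.get_image("side");m=cams.camera_model("wrist");im=cams.get_image("wrist");cv2.imwrite("pics/w25.png",np.hstack([im[:,100:450,::-1],cv2.resize(im2[110:250,170:310,::-1],(420,420))]))
print(proj(m,[[646.6,45.4,48]]))
```

```text
31.8167 [645.69826078  46.06991004 116.41717682] [-1.71696161  0.08636331 -1.1919962 ] 22.42299336256258
[-7.20507742e-02  1.32363015e+00  7.34150783e+01]
[[286.40241828 204.67013461]]
```

View pics/w25.png

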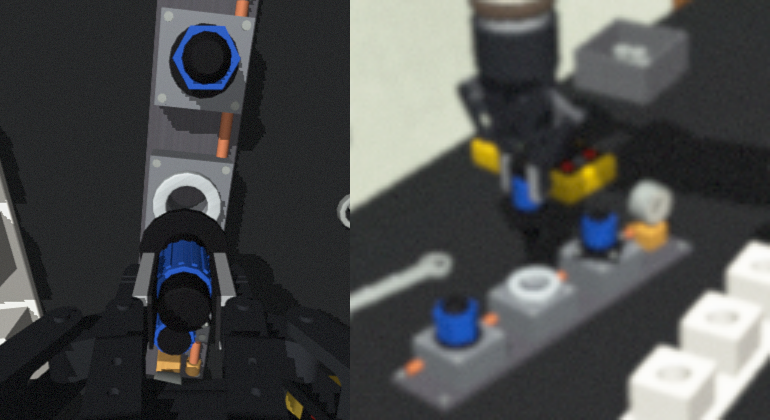

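Emit:
{"name": "move_arm", "arguments": {"moves": [[[0,1,10,0,0,0],[0,0,15,0,0,0],[0,0,10,0,0,0],[0,0,10,0,0,0],[0,0,10,0,0,0],[0,0,6,0,0,0],[0,0,4,0,0,0],[0,0,2,0,0,0],[0,0,0,0,0,0],[0,0,0,0,0,0],[0,0,0,0,0,0]]]}}

```text
clock: 32.83
tool_pos: [648.1, 46.0, 50.5]
tcp_rot: [2.221, 2.221, 0.001]
contact_force: [0.4, 0.1, -0.7]
gripper_width: 22.0
```

Emit:
{"name": "move_arm", "arguments": {"moves": [[[0,0,1,0,0,0],[0,0,1,0,0,0],[0,0,1,0,0,0],[0,0,0,0,0,0],[0,0,0,0,0,0]]]}}

```text
clock: 33.25
tool_pos: [647.4, 46.1, 46.7]
tcp_rot: [-2.221, -2.221, 0.0]
contact_force: [-0.7, 0.1, -1.0]
gripper_width: 22.5
```

Emit:
{"name": "move_arm", "arguments": {"moves": [[[0,0,1,0,0,0],[0,0,1,0,0,0],[0,0,1,0,0,0],[0,0,0,0,0,0],[0,0,0,0,0,0]]]}}

```text
clock: 33.67
tool_pos: [647.4, 46.1, 43.6]
tcp_rot: [-2.221, -2.221, 0.0]
contact_force: [0.3, 0.2, -0.7]
gripper_width: 22.5
```

Emit:
{"name": "move_arm", "arguments": {"moves": [[[0,0,1,0,0,0],[0,0,0.5,0,0,0],[0,0,0,0,0,0],[0,0,0,0,0,0]]]}}

```text
clock: 34.0
tool_pos: [647.8, 46.1, 43.3]
tcp_rot: [2.221, 2.221, 0.0]
contact_force: [-2.8, 0.5, 5.8]
gripper_width: 22.3
```

Run:
```python
from h import *
s=sense();print(s['clock'],s['tool_pos'],s['contact_force'],s['gripper_width'])
im2=cams.get_image("side");m=cams.camera_model("wrist");im=cams.get_image("wrist");cv2.imwrite("pics/w26.png",np.hstack([im[:,100:450,::-1],cv2.resize(im2[130:250,180:300,::-1],(420,420))]))
```

```text
34.0 [647.76044141  46.06141997  43.30037281] [-2.80530274  0.48897469  5.8132621 ] 22.265854932059053
```

View pics/w26.png

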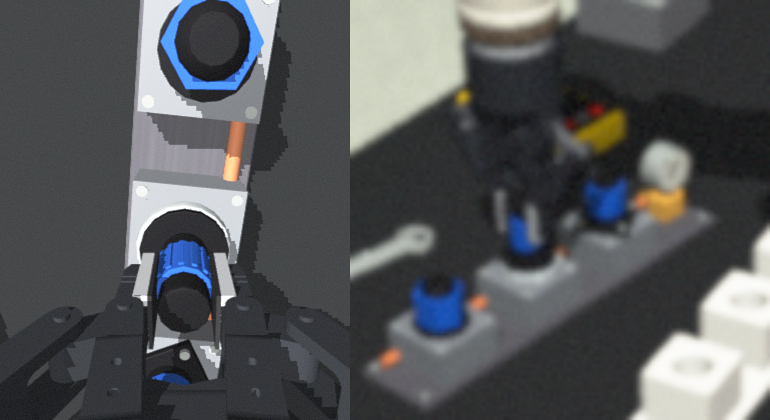

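Emit:
{"name": "move_arm", "arguments": {"moves": [[[0,0,0.5,0,0,0],[0,0,0,0,0,0],[0,0,0,0,0,0]]]}}

```text
clock: 34.35
tool_pos: [647.8, 46.0, 43.3]
tcp_rot: [2.221, 2.221, 0.0]
contact_force: [-5.1, 0.3, 7.6]
gripper_width: 22.3
```

Emit:
{"name": "move_arm", "arguments": {"moves": [[[0,0,-1,0,0,0],[0,0,0,0,0,0],[0,0,0,0,0,0],[0,0,0,0,0,0],[0,0,0,0,0,0]]], "fingers": 0.8}}

```text
clock: 34.77
tool_pos: [647.4, 46.0, 42.5]
tcp_rot: [-2.221, -2.221, 0.0]
contact_force: [-0.0, -0.8, 0.3]
gripper_width: 67.9
```

Emit:
{"name": "move_arm", "arguments": {"moves": [[[0,0,-10,0,0,0],[0,0,-25,0,0,0],[0,0,-35,0,0,0],[0,0,-40,0,0,0],[0,0,-40,0,0,0],[0,0,0,0,0,0],[0,0,0,0,0,0]]]}}

```text
clock: 35.35
tool_pos: [650.0, 45.8, 197.7]
tcp_rot: [2.217, 2.217, 0.008]
contact_force: [0.1, 0.3, -0.2]
gripper_width: 68.3
```

Run:
```python
from h import *
s=sense();print(s['clock'],s['tool_pos'],s['gripper_width'],s['contact_force'])
im2=cams.get_image("side");im3=cams.get_image("scene");m=cams.camera_model("wrist");im=cams.get_image("wrist");cv2.imwrite("pics/w27.png",np.hstack([im[:,130:430,::-1],cv2.resize(im2[130:250,180:300,::-1],(420,420))]))
cv2.imwrite("pics/s27.png",cv2.resize(im3[190:280,190:360,::-1],None,fx=4,fy=4,interpolation=cv2.INTER_CUBIC))
import pickle;pickle.dump((m,im,s),open("w27.pkl","wb"))
```

```text
35.35 [649.98462728  45.83680423 197.72092348] 68.3109992354482 [ 0.10137638  0.32029545 -0.22783775]
```

View pics/w27.png

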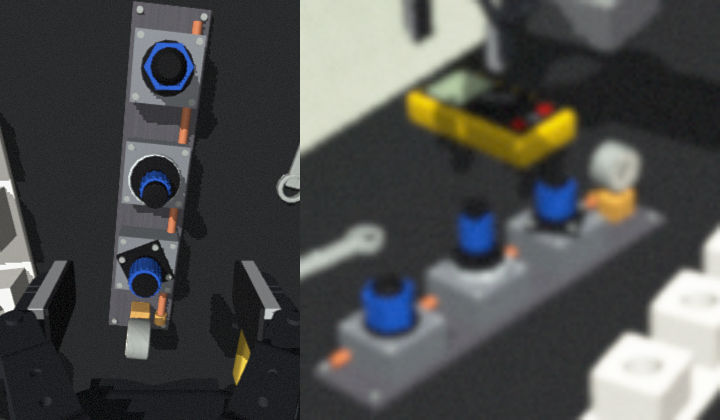

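View pics/s27.png

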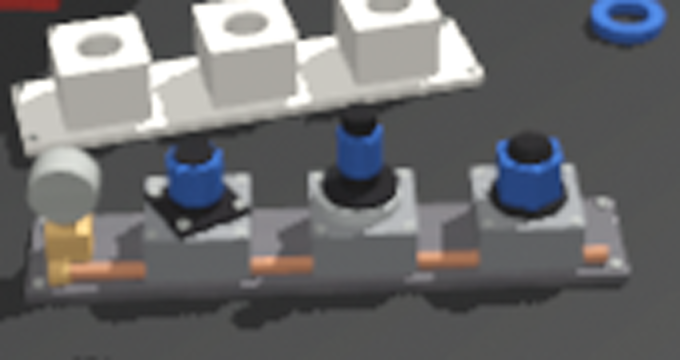

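Run:
```python
from h import *
import pickle
m,im,s=pickle.load(open("w27.pkl","rb"))
o=im.copy()
for c,z0,z1,r0,r1 in [((647.3,46),53,102,23,12),((657.5,141.9),43,70,23,17),((637.5,-47),43,78,23,15.5)]:
    for z,r,col in [(z0,r0,(255,255,0)),(z1,r1,(255,0,0))]:
        a=np.arange(0,6.3,.1);P=np.c_[c[0]+r*np.cos(a),c[1]+r*np.sin(a),0*a+z]
        cv2.polylines(o,[np.round(proj(m,P)*16).astype(np.int32)],True,col,1,cv2.LINE_AA,4)
a=np.arange(0,6.3,.1);cv2.polylines(o,[np.round(proj(m,np.c_[647.1+25*np.cos(a),46.6+25*np.sin(a),0*a+48])*16).astype(np.int32)],True,(0,255,0),1,cv2.LINE_AA,4)
cv2.imwrite("pics/w27o.png",cv2.resize(np.hstack([im[20:320,230:350,::-1],o[20:320,230:350,::-1]]),None,fx=2,fy=2,interpolation=cv2.INTER_CUBIC))
```

```text
(no output)
```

View pics/w27o.png

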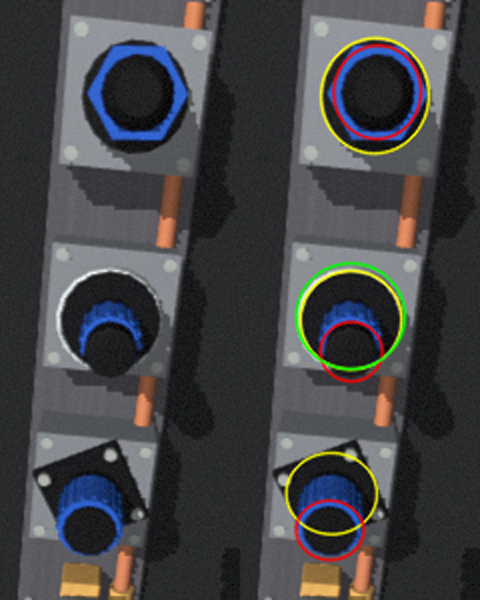

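Run:
```python
from rig import close_job,sense
print(sense()['clock']);print(close_job())
```

```text
35.5
the job is handed in; nothing more can be done
None
```

The job is handed in at 35.5 s of the 96 s allowed. From the robot, left to right, the fixture now holds the hexagonal connector, the long-stemmed one on the spacer ring, and the square-flanged one. This is the same order as on the curing stand.

**Last checks**
- **Seating:** Each flange met its support within about 0.2 mm of the height worked out from where it was gripped. I pressed each down lightly, with at most about 14 N, before letting go.
- **View:** The final wrist, side and scene pictures show all three upright with their flanges down, the gripper clear, and the blue look-alike rings left alone.

**What disagreed**
- **Fingertips:** They sat about 30 mm above the reported tool point, so the first attempt at the ring closed on nothing. I found the right depth by touch and used it for every later grasp.
- **Ring centring:** Before the long connector went in, the ring measured about 1 mm off the port's centre by the port's screws and about 3 mm off by the port holes. I took the hole-based figure to be biased by the light inside the wells and left the ring where it was.
- **Long connector:** In the final overlay its top was about 2 mm from where the drawn model put it. I took this as measurement error, because the scene view showed it vertical.

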